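Load the analyser's sample tray and fit its cover

TASK

Load the sample tray: stand each of the three wide pale-glass jars upright in the tray seat of its own cap colour, leaving the slim amber vials standing where they are. Only when all three jars are in, lower the cover plate over them so that both dowel pins go through its holes and it lies level and fully home on its posts, then let go. Never tip a jar over.

Things in the scene. Friction and masses are not known exactly. Their poses are not given: they have to be found in the camera images.
- jar_white: Wide pale-glass sample jar with a full-width white cap: an upright cylinder 34 mm in diameter and 45 mm high, about 60 g, loose on the bench. Origin at the centre of its underside, z up.
- jar_green: Wide pale-glass sample jar with a full-width green cap: an upright cylinder 34 mm in diameter and 45 mm high, about 60 g, loose on the bench. Origin at the centre of its underside, z up.
- jar_orange: Wide pale-glass sample jar with a full-width orange cap: an upright cylinder 34 mm in diameter and 45 mm high, about 60 g, loose on the bench. Origin at the centre of its underside, z up.
- seat_white: White round seat fixed on the sample tray, a shallow dish 56 mm across outside and 51 mm inside; its floor is 3 mm and its rim 8 mm above its origin, which is the centre of its underside (on the tray's top, 14 mm above the bench). A jar stands on its floor.
- seat_green: Green round seat fixed on the sample tray, a shallow dish 56 mm across outside and 51 mm inside; its floor is 3 mm and its rim 8 mm above its origin, which is the centre of its underside (on the tray's top, 14 mm above the bench). A jar stands on its floor.
- seat_orange: Orange round seat fixed on the sample tray, a shallow dish 56 mm across outside and 51 mm inside; its floor is 3 mm and its rim 8 mm above its origin, which is the centre of its underside (on the tray's top, 14 mm above the bench). A jar stands on its floor.
- tray: Dark grey tray fixed to the bench, 290 (x) by 90 (y) by 14 mm thick; origin: centre of its underside. Three seats in a row along its x, 60 mm apart, the middle one at its centre, colours in any order. At x = +125 and -125 mm, y = 0, stand blue posts 22 mm in diameter, their tops 72 mm above the origin; a steel dowel pin 10 mm in diameter rises 22 mm more from each, its upper 12 mm tapered.
- cover: Loose aluminium cover lying flat, 285 (x) by 60 (y) by 6 mm thick, about 300 g; origin: centre of its underside. Two 14 mm through holes at x = +125 and -125 mm, y = 0. In its middle a dark upright grip block 60 mm long (x), 16 mm wide (y), its top 36 mm above the underside. Fits either way round; fully home, its underside is 72 mm above the tray's origin, 10 mm over the jars.
- vial_green: Slim amber vial with a green cap, not part of the job: a loose upright cylinder 24 mm in diameter and 60 mm high (cap 19 mm across). Origin at the centre of its underside.
- vial_orange: Slim amber vial with a orange cap, not part of the job: a loose upright cylinder 24 mm in diameter and 60 mm high (cap 19 mm across). Origin at the centre of its underside.
Things that resemble listed ones, but are neither listed nor needed, are in the scene too. What is shaped like the jar_green but blue is not meant.

How it is judged:
On the way, in this order (a step that is already met when the one before it is completed fails the run):
1. all three jars stand upright in the seats of their own colour, let go, with the cover not yet on (horizontal distance between jar_white and seat_white below 0.012 m and z of jar_white in the frame of seat_white below 0.006 m and angle between each of jar_white, jar_green, jar_orange's own z axis and vertical below 0.06 rad and horizontal distance between jar_green and seat_green below 0.012 m and z of jar_green in the frame of seat_green below 0.006 m and horizontal distance between jar_orange and seat_orange below 0.012 m and z of jar_orange in the frame of seat_orange below 0.006 m and contact force between the fingers and jar_white below 0.1 N and contact force between the fingers and jar_green below 0.1 N and contact force between the fingers and jar_orange below 0.1 N and horizontal distance between cover and tray above 0.03 m), for 0.2 s.
2. the cover is home on both dowel pins (horizontal distance between cover and tray below 0.005 m and z of cover in the frame of tray between 0.069 and 0.0745 m and angle between the x axis of cover and the x axis of tray, either way round below 0.05 rad and angle between cover's own z axis and vertical below 0.03 rad), for 0.2 s.
At the end, for the whole second after the job is handed in: Each jar upright (0.06 rad) on the floor of its colour's seat (within 12 mm of its centre, 3 mm of its floor); cover level (0.03 rad) on its posts, pins through its holes (centre within 5 mm, underside within 2.5 mm of post tops); all released, at rest; vials within 20 mm of their start (all of step 2 and horizontal distance between jar_white and seat_white below 0.012 m and z of jar_white in the frame of seat_white below 0.006 m and angle between each of jar_white, jar_green, jar_orange's own z axis and vertical below 0.06 rad and horizontal distance between jar_green and seat_green below 0.012 m and z of jar_green in the frame of seat_green below 0.006 m and horizontal distance between jar_orange and seat_orange below 0.012 m and z of jar_orange in the frame of seat_orange below 0.006 m and contact force between the fingers and jar_white below 0.1 N and contact force between the fingers and jar_green below 0.1 N and contact force between the fingers and jar_orange below 0.1 N and contact force between the fingers and cover below 0.1 N and linear speed of each of jar_white, jar_green, jar_orange, cover below 0.02 m/s and distance of each of vial_green, vial_orange from where it was at the start of the episode below 0.02 m); the robot touches nothing.
It fails at once if a jar is tipped over (angle between any of jar_white, jar_green, jar_orange's own z axis and vertical above 0.8 rad).
It fails at once if an amber vial is shifted or knocked over (distance of any of vial_green, vial_orange from where it was at the start of the episode above 0.02 m or angle between any of vial_green, vial_orange's own z axis and vertical above 0.5 rad).
It also fails if it takes over 120 s, if anything falls off the work surface, if the arm or the gripper's body presses on something with over 40 N, if the wrist force passes 120 N, or if a joint passes its speed limit or range.

ROBOT

A 7-joint arm with a two-finger parallel gripper is mounted at the origin on the work surface. World frame = base frame: x ahead of the robot, y to its left, z up, the work surface at z = 0. Lengths are in m, angles in rad, forces in N, time in s.
With the tool pointing down it reaches from about 0.4 to 0.875 m from the base axis. Payload 4.4 kg.
Tool frame: the origin (TCP) lies midway between the tips of the shut fingers; the grasp point (between the pads) lies 19 mm behind it; x points along the fingers, y is the direction in which the jaws open and shut, and the axes are right-handed (so a half turn about x gives the same grasp; the last joint's range is limited). The gripper opens to 85 mm and grips with 20 to 120 N. Pads are 22 mm wide; open, the fingers measure 114 mm over their backs; the gripper's body (76 mm by 85 mm) begins 54 mm behind the grasp point. The pads swing forward as they close: fully open they stand 13 mm farther back than shut.
Start: joints at [-1.207, 0.628, 0.038, 1.517, -0.027, 0.996, -0.02], TCP at [0.271, 0.591, 0.231] pointing down, gripper open.
Joint ranges: [-3.06, 3.06], [-0.37, 2.12], [-1.25, 1.32], [0.18, 2.47], [-1.1, 4.24], [0.23, 1.98], [-2.94, 2.94]. Speed limits (rad/s): [2.57, 2.57, 3.14, 3.14, 3.14, 3.14, 3.14].

INTERFACE

Orientations are given as a rotation vector (axis times angle).
In Python, from plant import env, imaging gives the robot as it stands. The module is installed in compiled form; this text tells all that it offers.
- The arm moves only by the shell command python3 -m crank 'ROWS' [OPENING] [FORCE]. ROWS is JSON, a list of rows, each an object with "delta_pos": the shift along the tool's x, y, z in m, a list of three; "angular": the turn, a rotation vector about the tool's x, y, z in rad, a list of three. In form: [{"delta_pos": [x, y, z], "angular": [rx, ry, rz]}, ...]. A call has 1 to 10 rows; each row shifts and turns the commanded pose from where the row before left it, along the tool's axes as they then stand; what a row does not reach is not made up. A row lasts 1/10 s, in which the tool goes at most 50 mm and 8.59 degrees, less where a joint would pass 70% of its speed; a pose out of reach is approached as far as the arm can. A call is refused whole if a number of a shift passes 0.05 or a number of a turn 0.15, either way. A call with a gripper value outside its range is refused whole. OPENING is the opening, from 0 (shut) to 1 (fully open), set as the call begins (- or left out, the last holds). The fingers move at their own pace and stop on an object; FORCE is the grip in N (left out, the last holds). Time passes only in rows, so rows that do not move let the fingers close. It gives the time, the measured TCP pose, the force and the opening at its end, in the units of the state.
- env.state(): the state, without advancing time (a new reading comes with each control period).
- imaging.read_camera(name): name is "scene" or "top" or "wrist"; returns (picture, depth): 400x640x3 uint8, red, green, blue; 400x640 float32, m along the optical axis (not along the pixel's ray), 0 where there is no reading.
- imaging.camera_params(name): a dict with "mtx" (3x3 intrinsics, pixels), "k1" (the pictures are not rectified: a ray, as slopes to the right and down, at radius r is drawn at 1 + k1 r^2 times it, then the intrinsics apply), "extrinsics" (4x4, takes a point from camera to world coordinates). Camera axes: x right, y up, looking along -z (the intrinsics and any distortion apply to the point x, -y, -z); pixel columns grow to the right and rows downward; lengths in m; the calibration is good to about 2 mm. A picture is of the moment at which its call begins: read the wrist's pose just before it. camera_params takes no time and is no camera call; for the wrist camera it gives the pose at the moment of the call.
- env.job_done(): hands the job in, once; it reports no verdict.
The state is a dict: "time_s": time; "joint_pos": joint angles; "dq": joint speeds; "effort": joint torques, N m; "tcp_pos": TCP position; "tcp_rot": TCP orientation; "wrist_force": force on the tool from outside, world axes, zero at the start; "moment": the same for the moment, N m; "gripper_width": finger opening in m.
Only numpy, scipy, OpenCV 4.12 (cv2) and the standard library are available. Lean on these libraries where they do the work, as an engineer would, in place of code of your own. Each camera call takes 0.05 s, during which the arm holds its last target.

## Working session

There is one attempt and no reset: what is moved stays moved. The work goes in short steps, Python scripts to look and compute and a shell command to move; the robot and the scene stay as the last step left them, time stands still between calls to the robot, and variables do not carry over. Pictures are saved under pics/ and viewed, and the job is handed in when it is done.

```bash
mkdir -p pics; python3 - <<'E'
from plant import env, imaging
import cv2,numpy as np
print(env.state())
for n in ["scene","top","wrist"]:
    p=imaging.camera_params(n); print(n,p)
    im,d=imaging.read_camera(n)
    cv2.imwrite(f"pics/{n}0.png",im[:,:,::-1]); np.save(f"pics/{n}0.npy",d)
E
```

```text
{'time_s': 0.0, 'joint_pos': array([-1.20679028,  0.62934955,  0.03844597,  1.51837262, -0.02701554,
        0.99631172, -0.01998746]), 'dq': array([-0.00186918,  0.00110704,  0.00045522, -0.00059035, -0.00138012,
       -0.00073088, -0.00057171]), 'effort': array([-4.58828654e-04, -5.63405550e+01,  1.22619331e+00, -1.93453985e+01,
        1.10767601e-02,  1.02163132e-02,  9.24133047e-06]), 'tcp_pos': array([0.27055957, 0.59031768, 0.23038548]), 'tcp_rot': array([ 0.33562809,  1.54477928, -0.33860344]), 'wrist_force': array([-0.1035463 ,  0.00447803,  0.45759447]), 'moment': array([-0.01803608, -0.07197152,  0.02650825]), 'gripper_width': 0.0854209983816746}
scene {'mtx': array([[455.53576848,   0.        , 313.18829841],
       [  0.        , 455.53576848, 195.27079233],
       [  0.        ,   0.        ,   1.        ]]), 'k1': -0.07814234688877866, 'extrinsics': array([[ 0.15716778, -0.75421331,  0.63754261,  1.17315811],
       [ 0.98752512,  0.12630845, -0.09402292, -0.03663972],
       [-0.00961368,  0.64436671,  0.76465621,  0.74309433],
       [ 0.        ,  0.        ,  0.  
[... 236 characters left out ...]
ay([[ 0.0011928 ,  0.98799208, -0.15449992,  0.41631736],
       [-0.99989796,  0.0033777 ,  0.01388003,  0.04183955],
       [ 0.01423522,  0.1544676 ,  0.9878953 ,  0.9805377 ],
       [ 0.        ,  0.        ,  0.        ,  1.        ]])}
wrist {'mtx': array([[281.8073951 ,   0.        , 317.96407811],
       [  0.        , 281.8073951 , 197.58222285],
       [  0.        ,   0.        ,   1.        ]]), 'k1': -0.037136669542185155, 'extrinsics': array([[ 0.41743939, -0.868475  , -0.26738648,  0.20287816],
       [ 0.90870119,  0.39813147,  0.12551287,  0.62155749],
       [-0.00254982, -0.29536842,  0.95538003,  0.37254402],
       [ 0.        ,  0.        ,  0.        ,  1.        ]])}
```

View pics/top0.png

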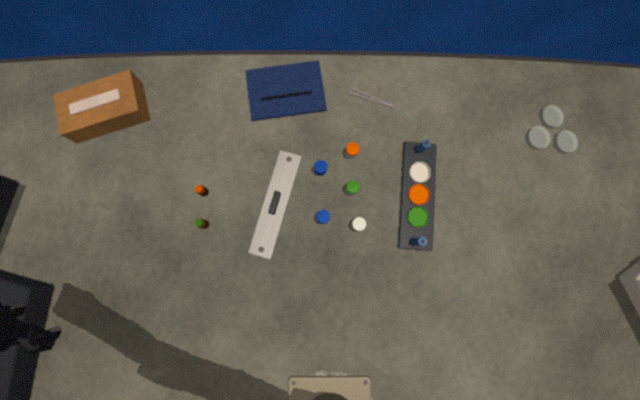

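View pics/scene0.png

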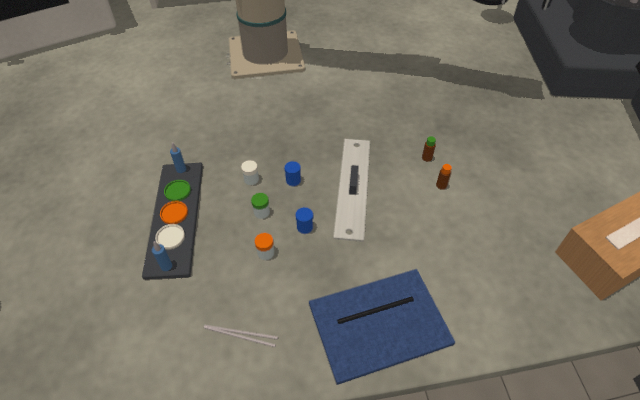

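View pics/wrist0.png

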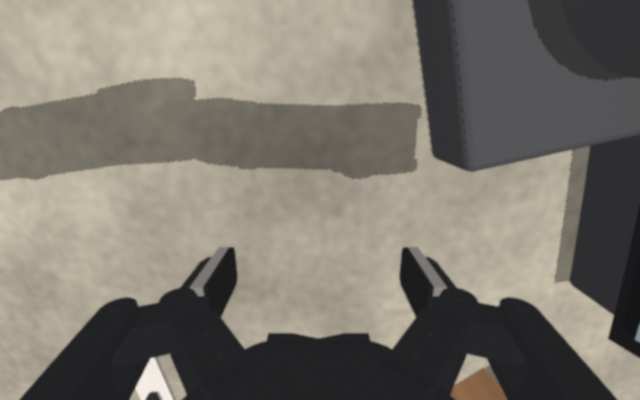

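The top view shows the jar caps: white at (359,224), green at (353,187) and orange at (352,149). It also shows the tray at (418,195), the cover at (275,204), and vials at (201,189) and (201,223). I'll localise them from these next.

```bash
cat > h.py <<'E'
from plant import env, imaging
import cv2,numpy as np
from scipy.spatial.transform import Rotation as R
def ray(p,uv):
    K=p["mtx"];k=p["k1"]; uv=np.atleast_2d(np.asarray(uv,float))
    s=cv2.undistortPoints(uv[:,None],K,np.array([k,0,0,0,0.])) [:,0]
    return np.c_[s[:,0],-s[:,1],-np.ones(len(s))]
def onplane(p,uv,z):
    E=p["extrinsics"]; d=ray(p,uv)@E[:3,:3].T; o=E[:3,3]
    return o+d*((z-o[2])/d[:,2])[:,None]
def cloud(p,dep):
    H,W=dep.shape; u,v=np.meshgrid(np.arange(W),np.arange(H))
    r=ray(p,np.c_[u.ravel(),v.ravel()])*dep.reshape(-1,1)
    E=p["extrinsics"]; return (r@E[:3,:3].T+E[:3,3]).reshape(H,W,3)
def proj(p,P):
    E=p["extrinsics"]; c=(np.atleast_2d(P)-E[:3,3])@E[:3,:3]
    s=np.c_[c[:,0]/-c[:,2],-c[:,1]/-c[:,2]]; s=s*(1+p["k1"]*(s**2).sum(1,keepdims=True))
    return s*p["mtx"][0,0]+p["mtx"][:2,2]
E
python3 - <<'E'
from h import *
big=[]
for n,(x0,y0,x1,y1) in {"top":(240,130,450,270),"scene":(140,125,460,285)}.items():
    im=cv2.imread(f"pics/{n}0.png"); d=np.load(f"pics/{n}0.npy"); p=imaging.camera_params(n)
    c=im[y0:y1,x0:x1]; f=800/(x1-x0)
    cv2.imwrite(f"pics/{n}0c.png",cv2.resize(c,None,fx=f,fy=f,interpolation=cv2.INTER_CUBIC)[:600])
    P=cloud(p,d)
    hsv=cv2.cvtColor(im,cv2.COLOR_BGR2HSV)
    print(n)
    for name,m in {"green":cv2.inRange(hsv,(45,120,50),(75,255,255)),"orange":cv2.inRange(hsv,(5,190,120),(18,255,255)),"white":cv2.inRange(hsv,(0,0,170),(180,50,255))}.items():
        k,l,s,ce=cv2.connectedComponentsWithStats(m)
        for i in range(1,k):
            if s[i,4]>15:
                q=P[l==i]; q=q[np.abs(q).sum(1)>0]
                print(name,ce[i].round(1),s[i,2:5],"med",np.median(q,0).round(3),"zmax",q[:,2].max().round(3))
E
```

```text
top
green [352.3 186.1] [ 14  13 138] med [ 0.58  -0.057  0.045] zmax 0.05
green [417.5 216.5] [ 20  21 339] med [ 0.503 -0.231  0.018] zmax 0.981
green [198.2 222.3] [ 7  7 37] med [0.485 0.328 0.061] zmax 0.064
orange [352.1 148.5] [ 13  12 126] med [ 0.679 -0.058  0.045] zmax 0.05
orange [418.4 194. ] [ 21  21 333] med [ 0.564 -0.235  0.018] zmax 0.981
orange [198.8 188.6] [ 8  7 42] med [0.57  0.331 0.06 ] zmax 0.064
white [109.7  95. ] [ 8  8 21] med [0.815 0.577 0.083] zmax 0.087
white [102.7  99. ] [11  9 33] med [0.803 0.598 0.083] zmax 0.087
white [274.6 204.8] [  52  106 2009] med [0.53  0.144 0.006] zmax 0.981
white [419.2 172. ] [ 19  20 293] med [ 0.624 -0.241  0.017] zmax 0.981
white [359.1 223.4] [ 13  14 144] med [ 0.485 -0.074  0.045] zmax 0.051
scene
green [430.6 140.8] [ 9  9 66] med [0.491 0.326 0.059] zmax 0.063
green [176.8 189.8] [ 27  21 437] med [ 0.504 -0.231  0.017] zmax 0.743
green [259.4 200.4] [ 17  16 218] med [ 0.586 -0.058  0.044] zmax 0.743
orange [445.9 168.7] [ 9 10 75] med [0.576 0.331 0.058] zmax 0.063
orange [173.2 211.9] [ 28  23 486] med [ 0.564 -0.237  0.017] zmax 0.743
orange [263.5 241.4] [ 18  18 255] med [ 0.686 -0.059  0.044] zmax 0.743
white [352.2 191.2] [  35  101 2359] med [0.573 0.136 0.006] zmax 0.743
white [248.7 165.7] [ 16  12 151] med [ 0.486 -0.074  0.044] zmax 0.048
white [625.5 234.1] [ 33  31 511] med [0.809 0.591 0.083] zmax 0.743
white [170.2 235.7] [ 28  23 465] med [ 0.624 -0.24   0.017] zmax 0.743
white [246.5 337.7] [18  6 18] med [ 0.85  -0.107  0.004] zmax 0.006
white [263.3 334.9] [16  3 17] med [ 0.849 -0.077  0.002] zmax 0.743
```

View pics/top0c.png

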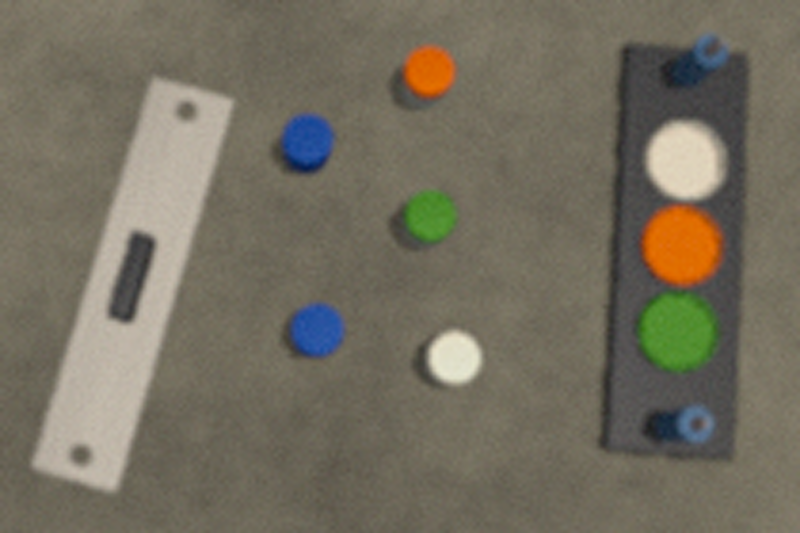

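View pics/scene0c.png

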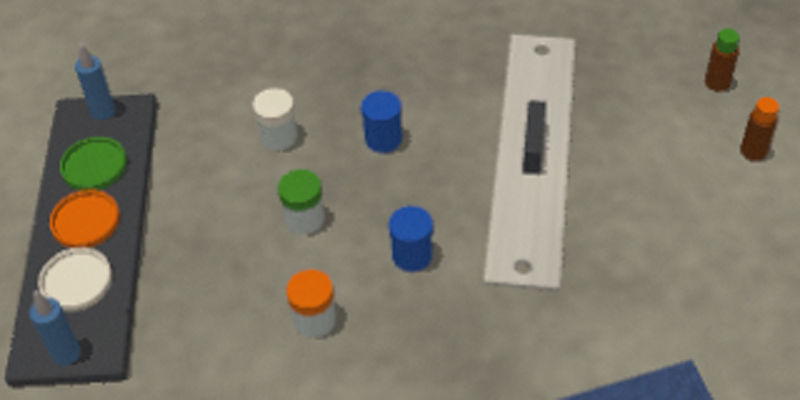

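```bash
python3 - <<'E'
from h import *
t=imaging.camera_params("top"); s=imaging.camera_params("scene")
f=800/210; g=2.5
tp=lambda x,y:((x+.5)/f+240-.5,(y+.5)/f+130-.5)
sp=lambda x,y:((x+.5)/g+140-.5,(y+.5)/g+125-.5)
for n,a,b,z in [("jw",(454,357),(274,104),.045),("jg",(430.5,216),(300,189),.045),("jo",(429.5,71),(311,292),.045),
 ("b1",(308,141),(382,106),.045),("b2",(317,330),(411,223),.045),
 ("sw",(686,159),(75,280),.022),("so",(682,245),(85,218.5),.022),("sg",(678.5,331),(93.5,162.5),.022),
 ("h+",(187,110),(523,267),.006),("h-",(81,455),(541,49),.006),("grip",(133,277),None,.036),
 ("pin+",(712,50),(40,297),.094),("pin-",(696,424),(84,47),.094)]:
    print(n,onplane(t,tp(*a),z)[0,:2].round(4), onplane(s,sp(*b),z)[0,:2].round(4) if b else "")
print("vials",onplane(t,[[198.2,222.3],[198.8,188.6]],.06).round(3))
# ray intersection for pins/holes: depth check of cover top
d=np.load("pics/top0.npy"); P=cloud(t,d)
for u,v in [(280,180),(268,230),(275,203),(405,160),(420,195),(352,186)]: print((u,v),P[v,u].round(4))
E
```

```text
jw [ 0.4843 -0.073 ] [ 0.4891 -0.0721]
jg [ 0.579  -0.0585] [ 0.5865 -0.0579]
jo [ 0.6796 -0.0593] [ 0.6866 -0.058 ]
b1 [0.6301 0.0238] [0.5069 0.0183]
b2 [0.5021 0.0178] [0.6348 0.0244]
sw [ 0.6241 -0.2409] [ 0.6299 -0.2399]
so [ 0.5633 -0.2355] [ 0.5693 -0.2343]
sg [ 0.5037 -0.2307] [ 0.5092 -0.2294]
h+ [0.6611 0.1085] [0.6631 0.1091]
h- [0.4196 0.1777] [0.4213 0.1774]
grip [0.5382 0.1412] 
pin+ [ 0.6818 -0.2404] [ 0.6949 -0.2434]
pin- [ 0.4385 -0.2193] [ 0.444  -0.2229]
vials [[0.484 0.328 0.06 ]
 [0.569 0.331 0.06 ]]
(280, 180) [0.6021 0.1309 0.0064]
(268, 230) [0.4691 0.16   0.0068]
(275, 203) [0.5367 0.1401 0.0345]
(405, 160) [ 0.6564 -0.2039  0.016 ]
(420, 195) [ 0.561  -0.2399  0.019 ]
(352, 186) [ 0.5798 -0.0569  0.0453]
```

```bash
cat >> h.py <<'E'
def target(yaw):  # tool x down, tool y (jaws) at world angle yaw
    x=np.array([0,0,-1.]);y=np.array([np.cos(yaw),np.sin(yaw),0]);return np.c_[x,y,np.cross(x,y)]
def need(pos,yaw):
    st=env.state(); T=R.from_rotvec(st["tcp_rot"]).as_matrix()
    cy=np.degrees(np.arctan2(T[1,1],T[0,1])); 
    if np.cos(yaw-np.radians(cy))<0: yaw+=np.pi
    G=target(yaw)
    print("t",round(st["time_s"],2),"pos",st["tcp_pos"].round(4),"jaw deg",cy.round(2),"toolx",T[:,0].round(3),"w",round(st["gripper_width"],4),"F",st["wrist_force"].round(1))
    dp=np.array(pos)-st["tcp_pos"]
    print(" turn(now frame)",R.from_matrix(T.T@G).as_rotvec().round(4)," shift in now frame",(T.T@dp).round(4)," in goal frame",(G.T@dp).round(4))
E
python3 - <<'E'
from h import *
need([.487,-.0725,.20],np.radians(85.2)); T=R.from_rotvec(env.state()["tcp_rot"]).as_matrix(); print(T.round(3)); print(env.state()["joint_pos"])
C=imaging.camera_params("wrist")["extrinsics"]; print((T.T@(C[:3,3]-env.state()["tcp_pos"])).round(3)); print((T.T@C[:3,:3]).round(3))
E
```

```text
t 0.15 pos [0.2706 0.5905 0.2306] jaw deg 65.37 toolx [-0.001 -0.001 -1.   ] w 0.0854 F [0.1 0.2 0.6]
 turn(now frame) [-3.46e-01 -2.00e-04  1.40e-03]  shift in now frame [ 0.0314 -0.5125  0.473 ]  in goal frame [ 0.0306 -0.6425  0.2711]
[[-0.001  0.417  0.909]
 [-0.001  0.909 -0.417]
 [-1.    -0.001  0.   ]]
[-1.20680627  0.62911258  0.0384534   1.51813968 -0.0269919   0.99629065
 -0.02002931]
[-0.142 -0.    -0.075]
[[ 0.001  0.295 -0.955]
 [ 1.     0.001  0.001]
 [ 0.001 -0.955 -0.295]]
```

```bash
python3 -m crank '[{"delta_pos":[0,0,0],"angular":[-0.12,0,0]},{"delta_pos":[0,0,0],"angular":[-0.12,0,0]},{"delta_pos":[0,0,0],"angular":[-0.106,0,0]},{"delta_pos":[0,-0.04,0.018],"angular":[0,0,0]},{"delta_pos":[0,-0.04,0.018],"angular":[0,0,0]},{"delta_pos":[0,-0.04,0.018],"angular":[0,0,0]},{"delta_pos":[0,-0.04,0.018],"angular":[0,0,0]},{"delta_pos":[0,-0.04,0.018],"angular":[0,0,0]},{"delta_pos":[0,-0.04,0.018],"angular":[0,0,0]},{"delta_pos":[0,-0.04,0.018],"angular":[0,0,0]}]'
python3 - <<'E'
from h import *
need([.487,-.0725,.20],np.radians(85.2))
E
```

```text
time_s: 1.15
tcp_pos: [0.3732, 0.2995, 0.2313]
tcp_rot: [0.066, 1.57, -0.066]
wrist_force: [0.8, -0.5, 0.2]
gripper_width: 0.0854
t 1.15 pos [0.3732 0.2995 0.2313] jaw deg 85.21 toolx [ 0. -0. -1.] w 0.0854 F [ 0.8 -0.5  0.2]
 turn(now frame) [0.0001 0.     0.0001]  shift in now frame [ 0.0313 -0.3612  0.1445]  in goal frame [ 0.0313 -0.3612  0.1445]
```

```bash
python3 -m crank '[{"delta_pos":[0,-0.04,0.016],"angular":[0,0,0]},{"delta_pos":[0,-0.04,0.016],"angular":[0,0,0]},{"delta_pos":[0,-0.04,0.016],"angular":[0,0,0]},{"delta_pos":[0,-0.04,0.016],"angular":[0,0,0]},{"delta_pos":[0,-0.04,0.016],"angular":[0,0,0]},{"delta_pos":[0,-0.04,0.016],"angular":[0,0,0]},{"delta_pos":[0,-0.04,0.016],"angular":[0,0,0]},{"delta_pos":[0.01,-0.04,0.016],"angular":[0,0,0]},{"delta_pos":[0.02,-0.04,0.016],"angular":[0,0,0]},{"delta_pos":[0,0,0],"angular":[0,0,0]}]'
python3 - <<'E'
from h import *
need([.487,-.0725,.20],np.radians(85.2))
p=imaging.camera_params("wrist"); im,d=imaging.read_camera("wrist"); np.save("pics/w1.npy",d)
cv2.imwrite("pics/w1.png",im[:,:,::-1]); P=cloud(p,d)
hsv=cv2.cvtColor(im,cv2.COLOR_RGB2HSV)
for name,m in {"green":cv2.inRange(hsv,(45,120,50),(75,255,255)),"orange":cv2.inRange(hsv,(5,190,120),(18,255,255)),"white":cv2.inRange(hsv,(0,0,190),(180,50,255))}.items():
        k,l,s,ce=cv2.connectedComponentsWithStats(m)
        for i in range(1,k):
            if s[i,4]>50: q=P[l==i]; print(name,ce[i].round(1),s[i],np.median(q,0).round(4), onplane(p,ce[i],.045).round(4))
E
```

```text
time_s: 2.15
tcp_pos: [0.4859, -0.0764, 0.1994]
tcp_rot: [0.071, 1.572, -0.076]
wrist_force: [-0.6, 1.0, -0.2]
gripper_width: 0.0856
t 2.15 pos [ 0.4859 -0.0764  0.1994] jaw deg 84.63 toolx [-0.002 -0.003 -1.   ] w 0.0856 F [-0.6  1.  -0.2]
 turn(now frame) [-0.0099 -0.0021  0.0036]  shift in now frame [-0.0006  0.0039  0.0007]  in goal frame [-0.0006  0.0039  0.0008]
green [192.9 204.9] [ 170  184   46   43 1541] [ 0.5056 -0.2336  0.017 ] [[ 0.4978 -0.2195  0.045 ]]
green [339.6 258. ] [327 245  27  27 591] [ 0.5792 -0.0608  0.0446] [[ 0.5788 -0.0607  0.045 ]]
orange [185.9 253.5] [179 236  28  31 142] [ 0.5717 -0.2597  0.0179] [[ 0.5568 -0.2418  0.045 ]]
orange [344.9 323.8] [333 314  23  21 278] [ 0.6754 -0.06    0.0443] [[ 0.6747 -0.0607  0.045 ]]
white [500.8 180. ] [ 446   81  114  217 7995] [0.4978 0.1459 0.0053] [[0.5008 0.1219 0.045 ]]
white [317.8 195. ] [308 190  22  10 110] [ 0.5    -0.0801  0.0442] [[ 0.4993 -0.0791  0.045 ]]
white [ 12.5 357.5] [  0 341  29  31 629] [ 0.7317 -0.5898  0.0165] [[ 0.703  -0.5443  0.045 ]]
white [  7.4 389.5] [  0 376  19  24 345] [ 0.8012 -0.634   0.0166] [[ 0.7662 -0.5856  0.045 ]]
```

View pics/w1.png

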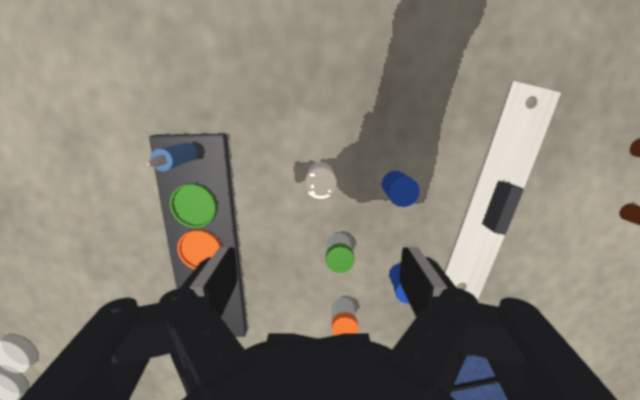

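```bash
python3 - <<'E'
from h import *
p=imaging.camera_params("wrist")
print(onplane(p,[[319,182],[318,183]],.045))
need([.485,-.0745,.009],np.radians(85.2))
E
python3 - <<'E'
import cv2
im=cv2.imread('pics/w1.png')[150:290,280:420]; cv2.imwrite('pics/w1c.png',cv2.resize(im,None,fx=4,fy=4,interpolation=2))
E
```

```text
[[ 0.48464497 -0.07242176  0.045     ]
 [ 0.48565953 -0.07360383  0.045     ]]
t 2.2 pos [ 0.4856 -0.0727  0.2001] jaw deg 84.83 toolx [-0.003 -0.001 -1.   ] w 0.0853 F [-1.7  1.  -0.1]
 turn(now frame) [-0.0064 -0.0025  0.0012]  shift in now frame [ 0.1911 -0.0016  0.    ]  in goal frame [ 0.1911 -0.0018 -0.0005]
```

View pics/w1c.png

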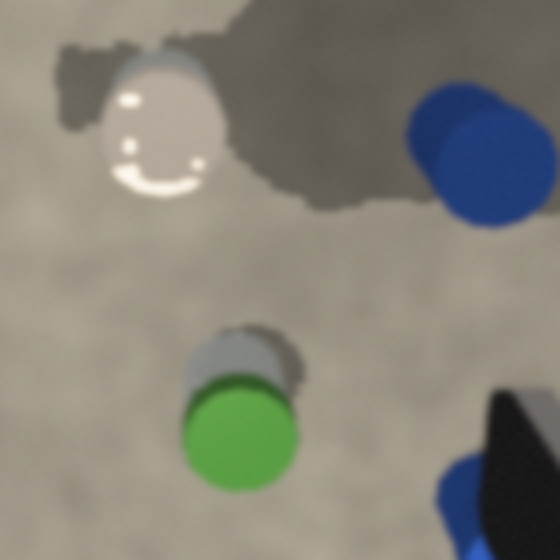

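The white cap is centred at (321,183) and nothing stands beneath the open fingers, so I'll descend.

```bash
python3 -m crank '[{"delta_pos":[0.03,-0.002,0],"angular":[-0.006,-0.002,0.001]},{"delta_pos":[0.04,0,0],"angular":[0,0,0]},{"delta_pos":[0.04,0,0],"angular":[0,0,0]},{"delta_pos":[0.03,0,0],"angular":[0,0,0]},{"delta_pos":[0.025,0,0],"angular":[0,0,0]},{"delta_pos":[0.015,0,0],"angular":[0,0,0]},{"delta_pos":[0.01,0,0],"angular":[0,0,0]},{"delta_pos":[0,0,0],"angular":[0,0,0]},{"delta_pos":[0,0,0],"angular":[0,0,0]}]' 0.75 30
python3 - <<'E'
from h import *
need([.485,-.0745,.009],np.radians(85.2))
E
```

```text
time_s: 3.1
tcp_pos: [0.4868, -0.0707, 0.0118]
tcp_rot: [0.061, 1.567, -0.06]
wrist_force: [0.6, -0.1, 0.7]
gripper_width: 0.064
t 3.1 pos [ 0.4868 -0.0707  0.0118] jaw deg 85.59 toolx [ 0.003  0.001 -1.   ] w 0.064 F [ 0.6 -0.1  0.7]
 turn(now frame) [ 0.0067  0.0027 -0.0013]  shift in now frame [ 0.0028 -0.0039 -0.0016]  in goal frame [ 0.0028 -0.0039 -0.0015]
```

```bash
python3 -m crank '[{"delta_pos":[0,0,0],"angular":[0,0,0]},{"delta_pos":[0,0,0],"angular":[0,0,0]},{"delta_pos":[0,0,0],"angular":[0,0,0]},{"delta_pos":[0,0,0],"angular":[0,0,0]},{"delta_pos":[0,0,0],"angular":[0,0,0]},{"delta_pos":[0,0,0],"angular":[0,0,0]}]' 0.2 30
python3 - <<'E'
from h import *
need([.503,-.2315,.12],np.radians(85.2))
im,d=imaging.read_camera("wrist"); cv2.imwrite("pics/w2.png",im[:,:,::-1])
E
```

```text
time_s: 3.7
tcp_pos: [0.4871, -0.0714, 0.0123]
tcp_rot: [0.062, 1.566, -0.061]
wrist_force: [-1.1, 0.2, 5.9]
gripper_width: 0.033
t 3.7 pos [ 0.4871 -0.0714  0.0123] jaw deg 85.53 toolx [ 0.004  0.001 -1.   ] w 0.033 F [-1.1  0.2  5.9]
 turn(now frame) [ 0.0058  0.0037 -0.001 ]  shift in now frame [-0.1078 -0.1583  0.0287]  in goal frame [-0.1077 -0.1582  0.0292]
```

View pics/w2.png

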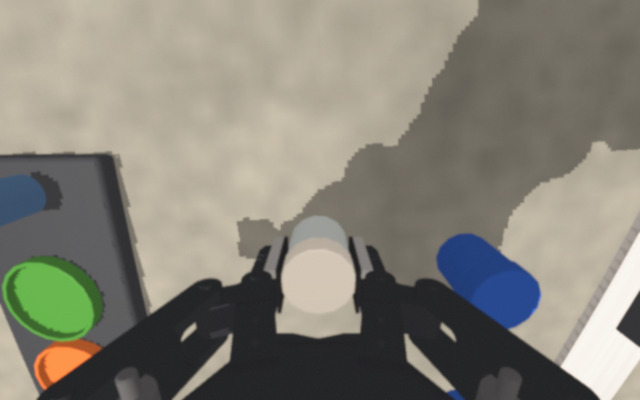

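```bash
python3 -m crank '[{"delta_pos":[-0.02,0,0],"angular":[0,0,0]},{"delta_pos":[-0.03,0,0],"angular":[0,0,0]},{"delta_pos":[-0.035,0,0],"angular":[0,0,0]},{"delta_pos":[-0.035,0,0],"angular":[0,0,0]},{"delta_pos":[0,0,0],"angular":[0,0,0]}]'
python3 - <<'E'
from h import *
p=imaging.camera_params("wrist"); im,d=imaging.read_camera("wrist"); cv2.imwrite("pics/w3.png",im[:,:,::-1])
P=cloud(p,d); np.save("pics/w3.npy",P)
print("cap pts",P[282,318],P[275,318],P[290,318])
need([.624,-.241,.13],np.radians(85.2))
E
```

```text
time_s: 4.25
tcp_pos: [0.4892, -0.0718, 0.1355]
tcp_rot: [0.062, 1.559, -0.061]
wrist_force: [1.6, -0.7, -1.5]
gripper_width: 0.0329
cap pts [ 0.48835309 -0.07229546  0.16712472] [ 0.4844387  -0.0719856   0.16750193] [ 0.49169195 -0.07255922  0.16842571]
t 4.3 pos [ 0.4878 -0.0717  0.1336] jaw deg 85.53 toolx [ 0.008  0.    -1.   ] w 0.033 F [-0.6  0.6  0.1]
 turn(now frame) [ 0.0057  0.0075 -0.0009]  shift in now frame [ 0.0046 -0.1582  0.1489]  in goal frame [ 0.0036 -0.1574  0.1498]
```

View pics/w3.png

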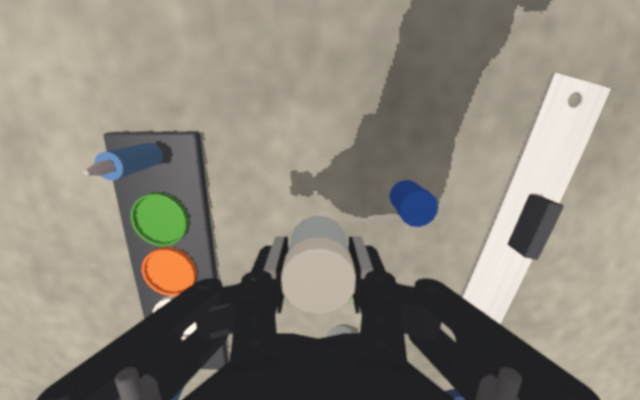

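```bash
python3 - <<'E'
from h import *
p=imaging.camera_params("wrist")
print(onplane(p,[[160,218.5],[169,271.5]],.022).round(4))
E
python3 -m crank '[{"delta_pos":[0,-0.02,0.019],"angular":[0.006,0.007,0]},{"delta_pos":[0,-0.028,0.026],"angular":[0,0,0]},{"delta_pos":[0,-0.03,0.028],"angular":[0,0,0]},{"delta_pos":[0,-0.03,0.028],"angular":[0,0,0]},{"delta_pos":[0,-0.03,0.028],"angular":[0,0,0]},{"delta_pos":[0.004,-0.019,0.02],"angular":[0,0,0]},{"delta_pos":[0,0,0],"angular":[0,0,0]},{"delta_pos":[0,0,0],"angular":[0,0,0]}]'
python3 - <<'E'
from h import *
need([.624,-.241,.03],np.radians(85.2))
p=imaging.camera_params("wrist"); im,d=imaging.read_camera("wrist"); cv2.imwrite("pics/w4.png",im[:,:,::-1])
E
```

```text
[[ 0.5016 -0.2282  0.022 ]
 [ 0.5607 -0.2338  0.022 ]]
time_s: 5.1
tcp_pos: [0.6203, -0.2399, 0.1244]
tcp_rot: [0.069, 1.578, -0.064]
wrist_force: [-0.1, 1.2, -1.0]
gripper_width: 0.0333
t 5.1 pos [ 0.6203 -0.2399  0.1244] jaw deg 85.15 toolx [-0.008  0.003 -1.   ] w 0.0333 F [-0.1  1.2 -1. ]
 turn(now frame) [-0.0009 -0.0086 -0.0023]  shift in now frame [ 0.0944 -0.001   0.0046]  in goal frame [ 0.0944 -0.0008  0.0038]
```

View pics/w4.png

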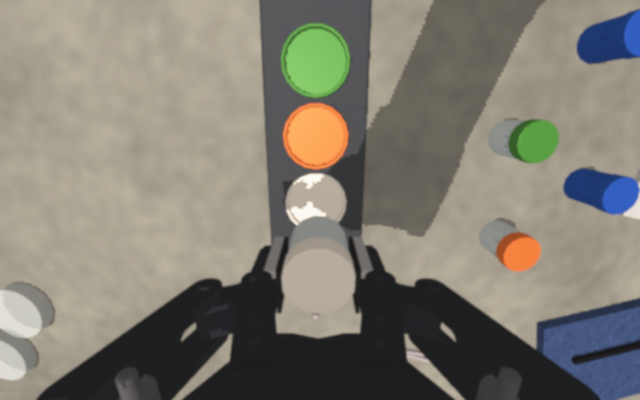

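```bash
python3 - <<'E'
from h import *
p=imaging.camera_params("wrist")
print(onplane(p,[[315.5,60],[316,135.5],[316,202]],.021).round(4))
need([.622,-.2405,.029],np.radians(85.2))
E
python3 -m crank '[{"delta_pos":[0.02,0,0.001],"angular":[0,-0.005,0]},{"delta_pos":[0.03,0,0],"angular":[0,0,0]},{"delta_pos":[0.02,0,0],"angular":[0,0,0]},{"delta_pos":[0.01,0,0],"angular":[0,0,0]},{"delta_pos":[0,0,0],"angular":[0,0,0]},{"delta_pos":[0,0,0],"angular":[0,0,0]}]'
python3 - <<'E'
from h import *
need([.622,-.2405,.029],np.radians(85.2))
E
```

```text
[[ 0.5056 -0.2316  0.021 ]
 [ 0.5651 -0.2363  0.021 ]
 [ 0.6248 -0.2415  0.021 ]]
t 5.15 pos [ 0.6203 -0.2389  0.1249] jaw deg 85.22 toolx [-0.008  0.003 -1.   ] w 0.0334 F [-0.8  1.3 -0.1]
 turn(now frame) [ 0.0004 -0.0084 -0.0027]  shift in now frame [ 0.0959 -0.0017  0.0027]  in goal frame [ 0.0959 -0.0015  0.0019]
time_s: 5.75
tcp_pos: [0.623, -0.2398, 0.0473]
tcp_rot: [0.066, 1.569, -0.065]
wrist_force: [0.0, -0.5, 0.8]
gripper_width: 0.0329
t 5.75 pos [ 0.623  -0.2398  0.0473] jaw deg 85.23 toolx [ 0.001  0.001 -1.   ] w 0.0329 F [ 0.  -0.5  0.8]
 turn(now frame) [ 0.0006  0.0008 -0.001 ]  shift in now frame [ 0.0183 -0.0008 -0.0009]  in goal frame [ 0.0183 -0.0008 -0.0009]
```

```bash
python3 -m crank '[{"delta_pos":[0.008,-0.001,0.001],"angular":[0,0,0]},{"delta_pos":[0.005,0,0],"angular":[0,0,0]},{"delta_pos":[0.003,0,0],"angular":[0,0,0]},{"delta_pos":[0.002,0,0],"angular":[0,0,0]},{"delta_pos":[0,0,0],"angular":[0,0,0]},{"delta_pos":[0,0,0],"angular":[0,0,0]}]'
python3 - <<'E'
from h import *
need([.624,-.2405,.029],np.radians(85.2))
im,d=imaging.read_camera("scene"); cv2.imwrite("pics/s1.png",cv2.resize(im[130:290,130:290,::-1],None,fx=3.5,fy=3.5,interpolation=2))
E
```

```text
time_s: 6.35
tcp_pos: [0.6233, -0.2413, 0.0293]
tcp_rot: [0.067, 1.57, -0.065]
wrist_force: [-2.8, 0.1, 5.8]
gripper_width: 0.0333
t 6.35 pos [ 0.6233 -0.2413  0.0293] jaw deg 85.19 toolx [-0.     0.001 -1.   ] w 0.0333 F [-2.8  0.1  5.8]
 turn(now frame) [-0.0002 -0.0004 -0.0011]  shift in now frame [0.0003 0.0009 0.0007]  in goal frame [0.0003 0.0009 0.0007]
```

View pics/s1.png

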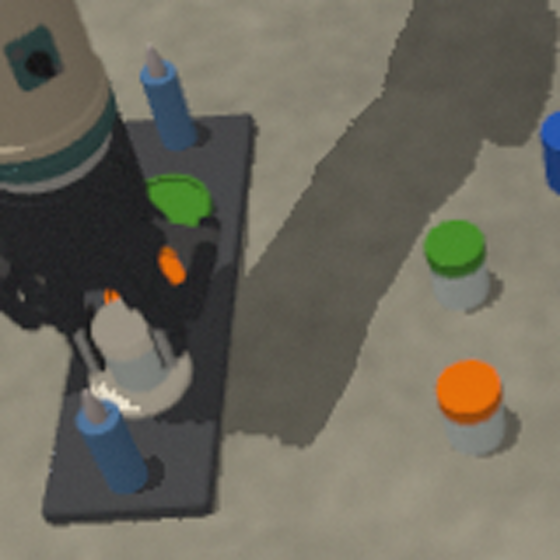

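The white jar is in its seat, with a contact force of about 6 N. I'll release it, rise, and go to the orange jar.

```bash
python3 -m crank '[{"delta_pos":[0,0,0],"angular":[0,0,0]},{"delta_pos":[0,0,0],"angular":[0,0,0]},{"delta_pos":[0,0,0],"angular":[0,0,0]},{"delta_pos":[0,0,0],"angular":[0,0,0]},{"delta_pos":[-0.02,0,0],"angular":[0,0,0]},{"delta_pos":[-0.04,0,0],"angular":[0,0,0]},{"delta_pos":[-0.045,0,0],"angular":[0,0,0]},{"delta_pos":[-0.025,0,0],"angular":[0,0,0]},{"delta_pos":[0,0,0],"angular":[0,0,0]}]' 0.75
python3 - <<'E'
from h import *
need([.68,-.0595,.16],np.radians(85.2))
im,d=imaging.read_camera("wrist"); cv2.imwrite("pics/w5.png",im[:,:,::-1])
E
```

```text
time_s: 7.3
tcp_pos: [0.6264, -0.2426, 0.1633]
tcp_rot: [0.065, 1.561, -0.067]
wrist_force: [0.2, 0.0, 0.8]
gripper_width: 0.0642
t 7.3 pos [ 0.6264 -0.2426  0.1633] jaw deg 85.19 toolx [ 0.008 -0.002 -1.   ] w 0.0642 F [0.2 0.  0.8]
 turn(now frame) [-0.0003  0.0085  0.0012]  shift in now frame [0.0034 0.1869 0.038 ]  in goal frame [0.0033 0.1869 0.0381]
```

View pics/w5.png

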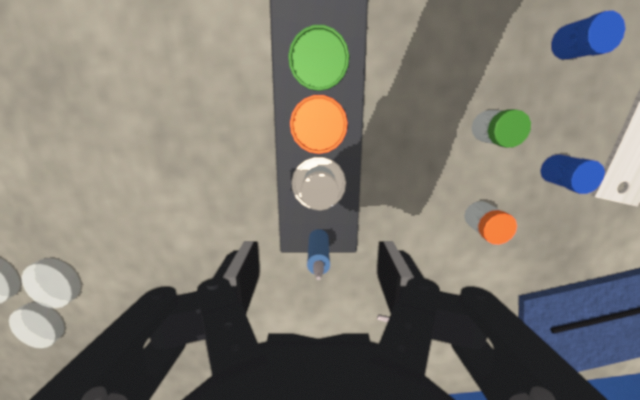

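The white jar stands centred in its seat at (319,184).

```bash
python3 - <<'E'
from h import *
p=imaging.camera_params("wrist")
print(onplane(p,[[498,228],[509.5,128]],.045).round(4))
E
python3 -m crank '[{"delta_pos":[0,0.025,0.005],"angular":[0,0.004,0]},{"delta_pos":[0,0.035,0.007],"angular":[0,0,0]},{"delta_pos":[0,0.04,0.008],"angular":[0,0,0]},{"delta_pos":[0,0.04,0.008],"angular":[0,0,0]},{"delta_pos":[0,0.03,0.007],"angular":[0,0,0]},{"delta_pos":[0,0.017,0.003],"angular":[0,0,0]},{"delta_pos":[0,0,0],"angular":[0,0,0]},{"delta_pos":[0,0,0],"angular":[0,0,0]}]'
python3 - <<'E'
from h import *
need([.68,-.0595,.009],np.radians(85.2))
p=imaging.camera_params("wrist");im,d=imaging.read_camera("wrist"); cv2.imwrite("pics/w6.png",im[:,:,::-1])
E
```

```text
[[ 0.6773 -0.0652  0.045 ]
 [ 0.579  -0.0648  0.045 ]]
time_s: 8.15
tcp_pos: [0.676, -0.0604, 0.1577]
tcp_rot: [0.066, 1.576, -0.068]
wrist_force: [0.0, -1.2, -0.5]
gripper_width: 0.0639
t 8.15 pos [ 0.676  -0.0604  0.1577] jaw deg 85.13 toolx [-0.006 -0.001 -1.   ] w 0.0639 F [ 0.  -1.2 -0.5]
 turn(now frame) [-0.0012 -0.0059  0.0011]  shift in now frame [0.1486 0.0014 0.0047]  in goal frame [0.1487 0.0012 0.0039]
```

View pics/w6.png

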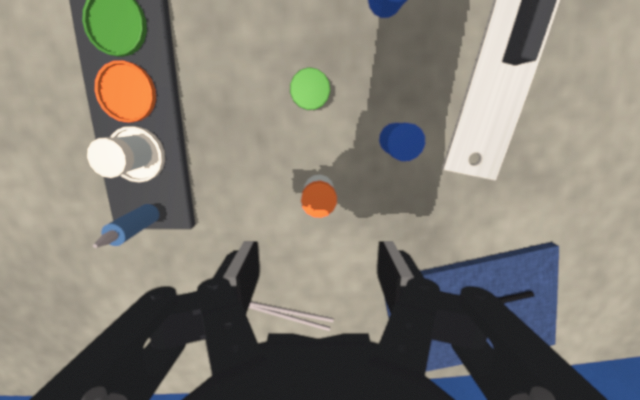

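The orange cap is at (319,198), centred between the fingers.

```bash
python3 - <<'E'
from h import *
p=imaging.camera_params("wrist")
print(onplane(p,[[319,198.5]],.045).round(4)); need([.679,-.0605,.01],np.radians(85.2))
E
python3 -m crank '[{"delta_pos":[0.03,0,0.001],"angular":[0,-0.003,0]},{"delta_pos":[0.04,0,0.001],"angular":[0,0,0]},{"delta_pos":[0.035,0,0],"angular":[0,0,0]},{"delta_pos":[0.022,0,0],"angular":[0,0,0]},{"delta_pos":[0.013,0,0],"angular":[0,0,0]},{"delta_pos":[0.006,0,0],"angular":[0,0,0]},{"delta_pos":[0,0,0],"angular":[0,0,0]},{"delta_pos":[0,0,0],"angular":[0,0,0]}]'
python3 - <<'E'
from h import *
need([.679,-.0605,.01],np.radians(85.2))
E
```

```text
[[ 0.6805 -0.0617  0.045 ]]
t 8.2 pos [ 0.676  -0.0615  0.1579] jaw deg 85.03 toolx [-0.006 -0.001 -1.   ] w 0.0641 F [0.7 0.3 0.8]
 turn(now frame) [-0.0029 -0.0054  0.0015]  shift in now frame [0.1479 0.0015 0.0037]  in goal frame [0.1479 0.0012 0.0029]
time_s: 9.0
tcp_pos: [0.6797, -0.0589, 0.0139]
tcp_rot: [0.067, 1.569, -0.066]
wrist_force: [0.6, 0.9, 0.2]
gripper_width: 0.0638
t 9.0 pos [ 0.6797 -0.0589  0.0139] jaw deg 85.16 toolx [ 0.001  0.001 -1.   ] w 0.0638 F [0.6 0.9 0.2]
 turn(now frame) [-0.0006  0.0012 -0.0008]  shift in now frame [ 0.0039 -0.0017 -0.0006]  in goal frame [ 0.0039 -0.0017 -0.0006]
```

```bash
python3 -m crank '[{"delta_pos":[0.002,-0.002,0],"angular":[0,0,0]},{"delta_pos":[0,0,0],"angular":[0,0,0]},{"delta_pos":[0,0,0],"angular":[0,0,0]},{"delta_pos":[0,0,0],"angular":[0,0,0]},{"delta_pos":[0,0,0],"angular":[0,0,0]},{"delta_pos":[0,0,0],"angular":[0,0,0]},{"delta_pos":[-0.02,0,0],"angular":[0,0,0]},{"delta_pos":[-0.035,0,0],"angular":[0,0,0]},{"delta_pos":[-0.04,0,0],"angular":[0,0,0]},{"delta_pos":[-0.03,0,0],"angular":[0,0,0]}]' 0.2 30
python3 - <<'E'
from h import *
p=imaging.camera_params("wrist"); im,d=imaging.read_camera("wrist"); cv2.imwrite("pics/w7.png",im[:,:,::-1])
P=cloud(p,d); print("cap",P[275,318],P[282,318])
need([.5645,-.236,.13],np.radians(85.2))
E
```

```text
time_s: 10.0
tcp_pos: [0.6792, -0.0601, 0.1375]
tcp_rot: [0.067, 1.569, -0.065]
wrist_force: [0.1, -0.3, -0.5]
gripper_width: 0.0334
cap [ 0.67396921 -0.06012453  0.17077119] [ 0.67714217 -0.06039285  0.17139016]
t 10.05 pos [ 0.6822 -0.0603  0.1427] jaw deg 85.21 toolx [ 0.008  0.001 -1.   ] w 0.0335 F [1.1 0.8 2.2]
 turn(now frame) [ 0.0001  0.0084 -0.0015]  shift in now frame [ 0.0116 -0.1849 -0.1027]  in goal frame [ 0.0127 -0.1849 -0.1026]
```

View pics/w7.png

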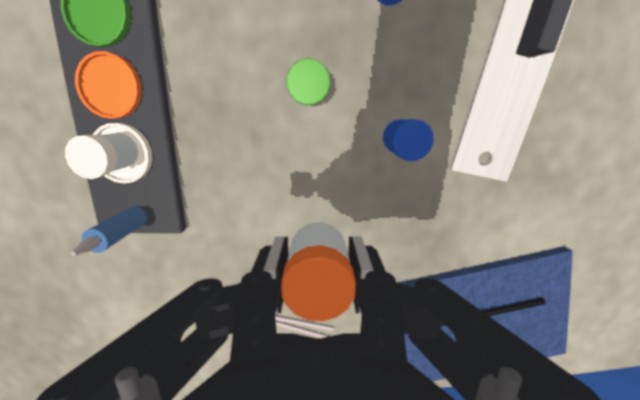

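The orange jar is held upright, with its cap at (319,283). I'll carry it to the orange seat.

```bash
python3 -m crank '[{"delta_pos":[0,-0.02,-0.011],"angular":[0,0,0]},{"delta_pos":[0,-0.028,-0.016],"angular":[0,0,0]},{"delta_pos":[0,-0.032,-0.018],"angular":[0,0,0]},{"delta_pos":[0,-0.032,-0.018],"angular":[0,0,0]},{"delta_pos":[0,-0.032,-0.018],"angular":[0,0,0]},{"delta_pos":[0,-0.025,-0.014],"angular":[0,0,0]},{"delta_pos":[0,-0.014,-0.007],"angular":[0,0,0]},{"delta_pos":[0,0,0],"angular":[0,0,0]},{"delta_pos":[0,0,0],"angular":[0,0,0]}]'
python3 - <<'E'
from h import *
p=imaging.camera_params("wrist"); im,d=imaging.read_camera("wrist"); cv2.imwrite("pics/w8.png",im[:,:,::-1])
need([.5645,-.236,.0295],np.radians(85.2))
E
```

```text
time_s: 10.95
tcp_pos: [0.5628, -0.2326, 0.1354]
tcp_rot: [0.067, 1.57, -0.063]
wrist_force: [0.2, 0.7, -0.9]
gripper_width: 0.0328
t 11.0 pos [ 0.5632 -0.2318  0.1354] jaw deg 85.34 toolx [ 0.     0.003 -1.   ] w 0.0331 F [ 0.5 -0.1 -1.1]
 turn(now frame) [ 0.0025 -0.     -0.0028]  shift in now frame [ 0.1059 -0.0043  0.0017]  in goal frame [ 0.1059 -0.004   0.0017]
```

View pics/w8.png

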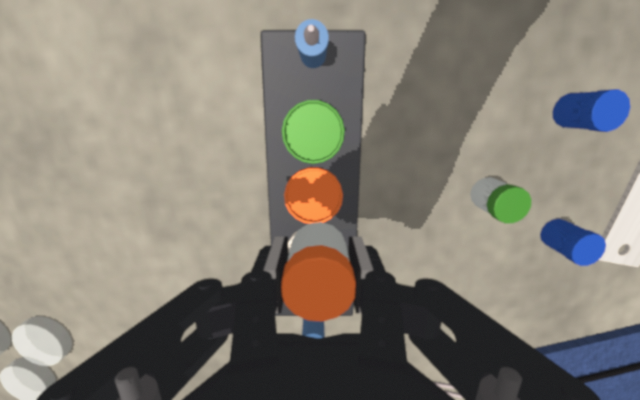

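```bash
python3 -m crank '[{"delta_pos":[0.02,-0.003,0.001],"angular":[0.001,0,-0.001]},{"delta_pos":[0.03,-0.001,0.001],"angular":[0,0,0]},{"delta_pos":[0.025,0,0],"angular":[0,0,0]},{"delta_pos":[0.01,0,0],"angular":[0,0,0]},{"delta_pos":[0,0,0],"angular":[0,0,0]},{"delta_pos":[0,0,0],"angular":[0,0,0]}]'
python3 - <<'E'
from h import *
need([.5645,-.236,.0295],np.radians(85.2))
E
```

```text
time_s: 11.6
tcp_pos: [0.5645, -0.2376, 0.0512]
tcp_rot: [0.066, 1.569, -0.065]
wrist_force: [-0.5, -0.1, -0.7]
gripper_width: 0.0332
t 11.6 pos [ 0.5645 -0.2376  0.0512] jaw deg 85.22 toolx [ 0.  0. -1.] w 0.0332 F [-0.5 -0.1 -0.7]
 turn(now frame) [ 0.0003  0.0004 -0.0001]  shift in now frame [ 0.0217  0.0016 -0.0001]  in goal frame [ 0.0217  0.0016 -0.0001]
```

```bash
python3 -m crank '[{"delta_pos":[0.01,0.001,0],"angular":[0,0,0]},{"delta_pos":[0.006,0,0],"angular":[0,0,0]},{"delta_pos":[0.004,0,0],"angular":[0,0,0]},{"delta_pos":[0.002,0,0],"angular":[0,0,0]},{"delta_pos":[0,0,0],"angular":[0,0,0]},{"delta_pos":[0,0,0],"angular":[0,0,0]}]'
python3 - <<'E'
from h import *
need([.5645,-.236,.0290],np.radians(85.2))
E
```

```text
time_s: 12.2
tcp_pos: [0.5635, -0.2375, 0.0285]
tcp_rot: [0.067, 1.57, -0.067]
wrist_force: [-0.4, 0.8, -1.1]
gripper_width: 0.0331
t 12.2 pos [ 0.5635 -0.2375  0.0285] jaw deg 85.13 toolx [-0.001 -0.    -1.   ] w 0.0331 F [-0.4  0.8 -1.1]
 turn(now frame) [-0.0012 -0.0007  0.0001]  shift in now frame [-0.0005  0.0016  0.0009]  in goal frame [-0.0005  0.0016  0.0009]
```

```bash
python3 -m crank '[{"delta_pos":[0.0015,0,0],"angular":[0,0,0]},{"delta_pos":[0,0,0],"angular":[0,0,0]},{"delta_pos":[0,0,0],"angular":[0,0,0]}]'
python3 -m crank '[{"delta_pos":[0.001,0,0],"angular":[0,0,0]},{"delta_pos":[0,0,0],"angular":[0,0,0]},{"delta_pos":[0,0,0],"angular":[0,0,0]}]'
```

```text
time_s: 12.5
tcp_pos: [0.5635, -0.2375, 0.0284]
tcp_rot: [0.067, 1.57, -0.067]
wrist_force: [-4.1, 1.0, 10.6]
gripper_width: 0.0332
time_s: 12.8
tcp_pos: [0.5636, -0.2375, 0.0284]
tcp_rot: [0.067, 1.57, -0.067]
wrist_force: [-5.2, 2.6, 18.1]
gripper_width: 0.0333
```

The jar is seated, so I'll release and rise.

```bash
python3 -m crank '[{"delta_pos":[-0.002,0,0],"angular":[0,0,0]},{"delta_pos":[0,0,0],"angular":[0,0,0]},{"delta_pos":[0,0,0],"angular":[0,0,0]},{"delta_pos":[0,0,0],"angular":[0,0,0]},{"delta_pos":[-0.02,0,0],"angular":[0,0,0]},{"delta_pos":[-0.04,0,0],"angular":[0,0,0]},{"delta_pos":[-0.045,0,0],"angular":[0,0,0]},{"delta_pos":[-0.025,0,0],"angular":[0,0,0]},{"delta_pos":[0,0,0],"angular":[0,0,0]}]' 0.75
python3 - <<'E'
from h import *
im,d=imaging.read_camera("wrist"); cv2.imwrite("pics/w9.png",im[:,:,::-1])
need([.579,-.060,.16],np.radians(85.2))
E
```

```text
time_s: 13.7
tcp_pos: [0.5662, -0.2384, 0.162]
tcp_rot: [0.065, 1.563, -0.069]
wrist_force: [0.6, -1.1, -1.0]
gripper_width: 0.064
t 13.75 pos [ 0.5646 -0.2378  0.1596] jaw deg 85.13 toolx [ 0.002 -0.001 -1.   ] w 0.0638 F [-0.2 -0.  -1.2]
 turn(now frame) [-0.0011  0.0025  0.001 ]  shift in now frame [-0.0006  0.1784 -0.0007]  in goal frame [-0.0004  0.1784 -0.0005]
```

View pics/w9.png

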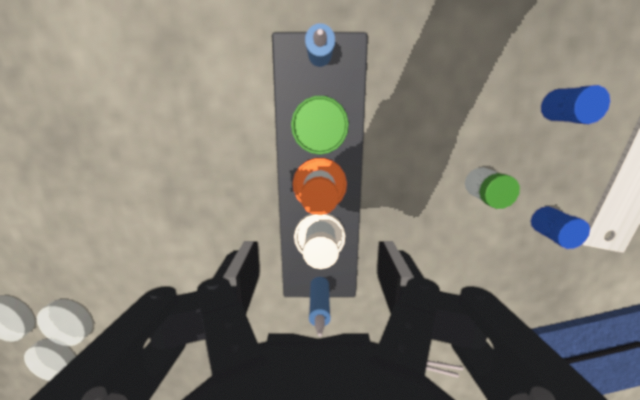

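The orange jar is seated at (320,187) and the white one is still good at (320,240). Next is the green jar.

```bash
python3 -m crank '[{"delta_pos":[0,0.02,0],"angular":[0,0.001,0]},{"delta_pos":[0,0.033,0],"angular":[0,0,0]},{"delta_pos":[0,0.04,0],"angular":[0,0,0]},{"delta_pos":[0,0.038,0],"angular":[0,0,0]},{"delta_pos":[0,0.03,0],"angular":[0,0,0]},{"delta_pos":[0,0.017,0],"angular":[0,0,0]},{"delta_pos":[0,0,0],"angular":[0,0,0]},{"delta_pos":[0,0,0],"angular":[0,0,0]},{"delta_pos":[0,0,0],"angular":[0,0,0]}]'
python3 - <<'E'
from h import *
p=imaging.camera_params("wrist");im,d=imaging.read_camera("wrist"); cv2.imwrite("pics/w10.png",im[:,:,::-1])
hsv=cv2.cvtColor(im,cv2.COLOR_RGB2HSV); m=cv2.inRange(hsv,(45,120,40),(75,255,255))
k,l,s,ce=cv2.connectedComponentsWithStats(m)
for i in range(1,k):
  if s[i,4]>50: print(ce[i],s[i],onplane(p,ce[i],.045).round(4))
need([.579,-.060,.01],np.radians(85.2))
E
```

```text
time_s: 14.65
tcp_pos: [0.578, -0.0621, 0.1572]
tcp_rot: [0.068, 1.573, -0.07]
wrist_force: [-0.3, -0.5, -0.6]
gripper_width: 0.0641
[140.7870334  130.91355599] [ 113  103   57   57 2545] [[ 0.5053 -0.2161  0.045 ]]
[320.95321001 196.1882481 ] [305 179  34  35 919] [[ 0.5803 -0.0603  0.045 ]]
t 14.7 pos [ 0.5781 -0.0621  0.1575] jaw deg 84.98 toolx [-0.003 -0.001 -1.   ] w 0.0642 F [0.6 0.7 0.3]
 turn(now frame) [-0.0038 -0.003   0.0011]  shift in now frame [0.1474 0.0024 0.0012]  in goal frame [0.1475 0.0022 0.0007]
```

View pics/w10.png

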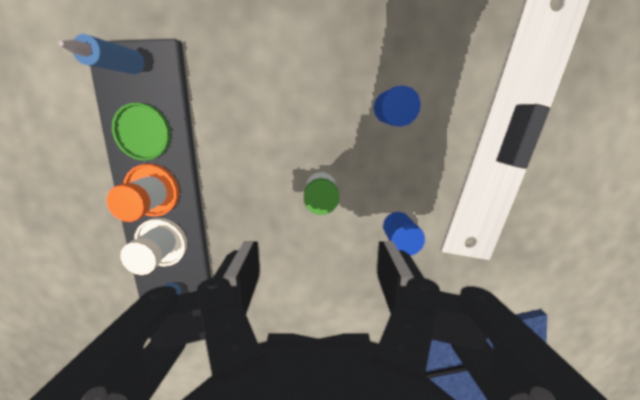

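```bash
python3 -m crank '[{"delta_pos":[0.03,0.001,0.001],"angular":[-0.002,-0.002,0]},{"delta_pos":[0.04,0.001,0.001],"angular":[0,0,0]},{"delta_pos":[0.035,0,0],"angular":[0,0,0]},{"delta_pos":[0.022,0,0],"angular":[0,0,0]},{"delta_pos":[0.013,0,0],"angular":[0,0,0]},{"delta_pos":[0.006,0,0],"angular":[0,0,0]},{"delta_pos":[0,0,0],"angular":[0,0,0]},{"delta_pos":[0,0,0],"angular":[0,0,0]}]'
python3 - <<'E'
from h import *
need([.580,-.0605,.011],np.radians(85.2))
E
```

```text
time_s: 15.5
tcp_pos: [0.5816, -0.0585, 0.013]
tcp_rot: [0.065, 1.568, -0.065]
wrist_force: [0.4, 0.3, 0.5]
gripper_width: 0.064
t 15.5 pos [ 0.5816 -0.0585  0.013 ] jaw deg 85.23 toolx [ 0.002 -0.    -1.   ] w 0.064 F [0.4 0.3 0.5]
 turn(now frame) [0.0005 0.0019 0.    ]  shift in now frame [ 0.002  -0.0021 -0.0014]  in goal frame [ 0.002  -0.0021 -0.0014]
```

```bash
python3 -m crank '[{"delta_pos":[0.001,-0.002,-0.001],"angular":[0,0.002,0]},{"delta_pos":[0,0,0],"angular":[0,0,0]},{"delta_pos":[0,0,0],"angular":[0,0,0]},{"delta_pos":[0,0,0],"angular":[0,0,0]},{"delta_pos":[0,0,0],"angular":[0,0,0]},{"delta_pos":[0,0,0],"angular":[0,0,0]},{"delta_pos":[-0.02,0,0],"angular":[0,0,0]},{"delta_pos":[-0.035,0,0],"angular":[0,0,0]},{"delta_pos":[-0.04,0,0],"angular":[0,0,0]},{"delta_pos":[-0.03,0,0],"angular":[0,0,0]}]' 0.2 30
python3 - <<'E'
from h import *
p=imaging.camera_params("wrist"); im,d=imaging.read_camera("wrist"); cv2.imwrite("pics/w11.png",im[:,:,::-1])
need([.504,-.231,.135],np.radians(85.2))
E
```

```text
time_s: 16.5
tcp_pos: [0.5802, -0.06, 0.1381]
tcp_rot: [0.065, 1.57, -0.065]
wrist_force: [1.5, 0.3, -0.8]
gripper_width: 0.0334
t 16.55 pos [ 0.5831 -0.0603  0.1426] jaw deg 85.25 toolx [ 0.007 -0.    -1.   ] w 0.0333 F [ 0.5 -0.   2.2]
 turn(now frame) [ 0.0009  0.0072 -0.0002]  shift in now frame [ 0.0071 -0.1767 -0.0647]  in goal frame [ 0.0076 -0.1767 -0.0645]
```

View pics/w11.png

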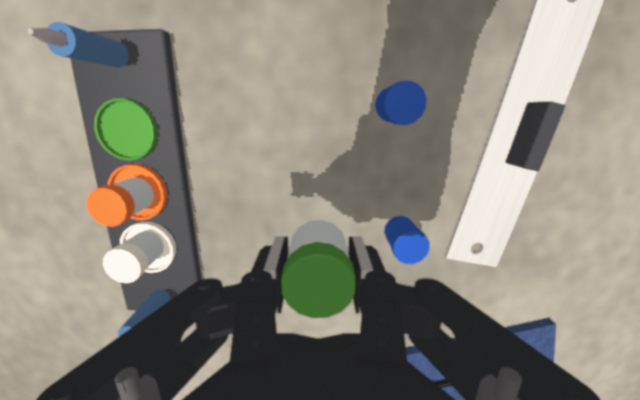

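The green jar is held, with its cap at (318,280). I'll carry it to the green seat.

```bash
python3 -m crank '[{"delta_pos":[0,-0.02,-0.008],"angular":[0,0,0]},{"delta_pos":[0,-0.028,-0.01],"angular":[0,0,0]},{"delta_pos":[0,-0.032,-0.012],"angular":[0,0,0]},{"delta_pos":[0,-0.032,-0.011],"angular":[0,0,0]},{"delta_pos":[0,-0.032,-0.011],"angular":[0,0,0]},{"delta_pos":[0,-0.022,-0.008],"angular":[0,0,0]},{"delta_pos":[0,-0.011,-0.003],"angular":[0,0,0]},{"delta_pos":[0,0,0],"angular":[0,0,0]},{"delta_pos":[0,0,0],"angular":[0,0,0]}]'
python3 - <<'E'
from h import *
p=imaging.camera_params("wrist"); im,d=imaging.read_camera("wrist"); cv2.imwrite("pics/w12.png",im[:,:,::-1])
need([.504,-.231,.0285],np.radians(85.2))
E
```

```text
time_s: 17.45
tcp_pos: [0.5031, -0.2298, 0.136]
tcp_rot: [0.065, 1.571, -0.063]
wrist_force: [-0.0, 1.5, -1.5]
gripper_width: 0.0332
t 17.5 pos [ 0.5033 -0.2293  0.136 ] jaw deg 85.39 toolx [-0.001  0.001 -1.   ] w 0.033 F [ 0.7 -0.  -0.5]
 turn(now frame) [ 0.0033 -0.0016 -0.0013]  shift in now frame [ 0.1075 -0.0018  0.001 ]  in goal frame [ 0.1075 -0.0016  0.0009]
```

View pics/w12.png

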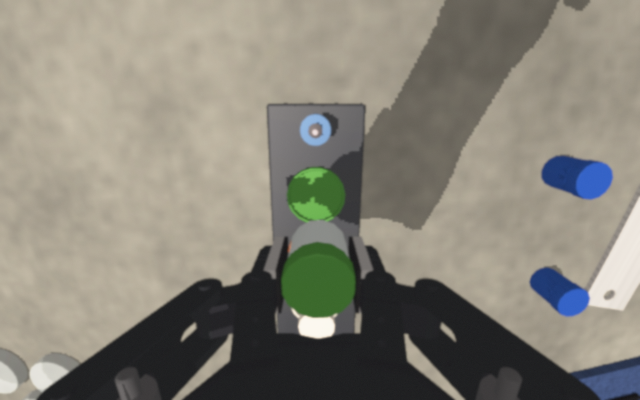

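```bash
python3 -m crank '[{"delta_pos":[0.02,-0.001,0.001],"angular":[0.001,0,-0.001]},{"delta_pos":[0.03,-0.001,0],"angular":[0,0,0]},{"delta_pos":[0.025,0,0],"angular":[0,0,0]},{"delta_pos":[0.015,0,0],"angular":[0,0,0]},{"delta_pos":[0.008,0,0],"angular":[0,0,0]},{"delta_pos":[0.004,0,0],"angular":[0,0,0]},{"delta_pos":[0,0,0],"angular":[0,0,0]},{"delta_pos":[0,0,0],"angular":[0,0,0]}]'
python3 - <<'E'
from h import *
need([.504,-.231,.0285],np.radians(85.2))
E
```

```text
time_s: 18.3
tcp_pos: [0.5037, -0.2333, 0.0348]
tcp_rot: [0.064, 1.571, -0.066]
wrist_force: [0.7, 0.5, -0.6]
gripper_width: 0.0333
t 18.3 pos [ 0.5037 -0.2333  0.0348] jaw deg 85.22 toolx [-0.001 -0.001 -1.   ] w 0.0333 F [ 0.7  0.5 -0.6]
 turn(now frame) [ 0.0004 -0.0007  0.0013]  shift in now frame [0.0063 0.0023 0.0001]  in goal frame [0.0063 0.0023 0.0001]
```

```bash
python3 -m crank '[{"delta_pos":[0.003,0.002,0],"angular":[0,0,0]},{"delta_pos":[0.002,0,0],"angular":[0,0,0]},{"delta_pos":[0.0015,0,0],"angular":[0,0,0]},{"delta_pos":[0,0,0],"angular":[0,0,0]},{"delta_pos":[0,0,0],"angular":[0,0,0]}]'
```

```text
time_s: 18.8
tcp_pos: [0.5034, -0.2312, 0.0289]
tcp_rot: [0.065, 1.571, -0.066]
wrist_force: [-1.2, 2.3, 11.1]
gripper_width: 0.0334
```

Contact at 11 N. I'll release, rise and take stock of all the jars.

```bash
python3 -m crank '[{"delta_pos":[-0.001,0,0],"angular":[0,0,0]},{"delta_pos":[0,0,0],"angular":[0,0,0]},{"delta_pos":[0,0,0],"angular":[0,0,0]},{"delta_pos":[0,0,0],"angular":[0,0,0]},{"delta_pos":[-0.02,0,0],"angular":[0,0,0]},{"delta_pos":[-0.04,0,0],"angular":[0,0,0]},{"delta_pos":[-0.045,0,0],"angular":[0,0,0]},{"delta_pos":[-0.045,0,0],"angular":[0,0,0]},{"delta_pos":[-0.03,0,0],"angular":[0,0,0]},{"delta_pos":[0,0,0],"angular":[0,0,0]}]' 0.75
python3 - <<'E'
from h import *
im,d=imaging.read_camera("wrist"); cv2.imwrite("pics/w13.png",im[:,:,::-1])
need([.5405,.143,.20],np.radians(74.2))
E
```

```text
time_s: 19.8
tcp_pos: [0.5062, -0.2325, 0.2131]
tcp_rot: [0.063, 1.563, -0.069]
wrist_force: [0.2, -0.1, -0.2]
gripper_width: 0.0639
t 19.85 pos [ 0.5047 -0.2318  0.2106] jaw deg 85.19 toolx [ 0.002 -0.003 -1.   ] w 0.0641 F [ 0.6 -0.3 -0.9]
 turn(now frame) [0.1919 0.0026 0.0022]  shift in now frame [0.0097 0.3765 0.0042]  in goal frame [ 0.0106  0.3704 -0.0676]
```

View pics/w13.png

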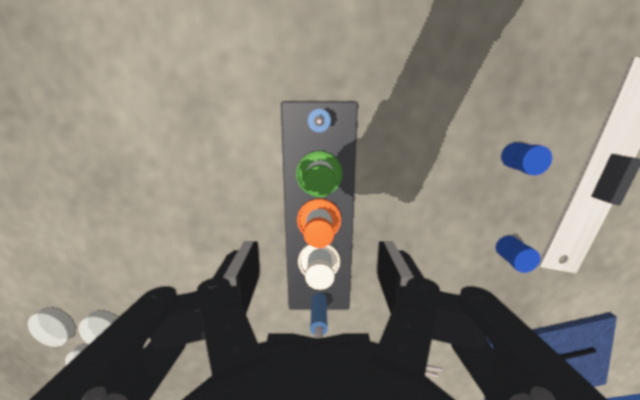

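```bash
python3 - <<'E'
from h import *
p=imaging.camera_params("wrist")
im=cv2.imread("pics/w13.png")
for n,(x,y) in {"a":(285,90),"b":(285,290)}.items():
    cv2.imwrite(f"pics/w13{n}.png",cv2.resize(im[y:y+60,x:x+70],None,fx=8,fy=8,interpolation=2))
a,b=np.vstack([cv2.imread("pics/w13a.png"),cv2.imread("pics/w13b.png")]),0
cv2.imwrite("pics/w13ab.png",cv2.resize(a,None,fx=.62,fy=.62))
E
python3 -m crank '[{"delta_pos":[0,0.02,0],"angular":[0.04,0.001,0]},{"delta_pos":[0,0.03,-0.005],"angular":[0.06,0,0]},{"delta_pos":[0,0.04,-0.007],"angular":[0.06,0,0]},{"delta_pos":[0,0.042,-0.008],"angular":[0.032,0,0]},{"delta_pos":[0,0.042,-0.008],"angular":[0,0,0]},{"delta_pos":[0,0.042,-0.008],"angular":[0,0,0]},{"delta_pos":[0,0.042,-0.008],"angular":[0,0,0]},{"delta_pos":[0,0.042,-0.008],"angular":[0,0,0]},{"delta_pos":[0,0.03,-0.006],"angular":[0,0,0]},{"delta_pos":[0,0.02,-0.004],"angular":[0,0,0]}]' 0.6
python3 - <<'E'
from h import *
need([.5405,.143,.20],np.radians(74.2))
E
```

```text
time_s: 20.85
tcp_pos: [0.5243, 0.1267, 0.2064]
tcp_rot: [0.213, 1.566, -0.215]
wrist_force: [1.1, -0.2, -0.5]
gripper_width: 0.0512
t 20.85 pos [0.5243 0.1267 0.2064] jaw deg 74.4 toolx [-0.006 -0.    -1.   ] w 0.0512 F [ 1.1 -0.2 -0.5]
 turn(now frame) [ 0.0035 -0.0059  0.0022]  shift in now frame [0.0063 0.0201 0.0112]  in goal frame [0.0064 0.0201 0.0111]
```

View pics/w13ab.png

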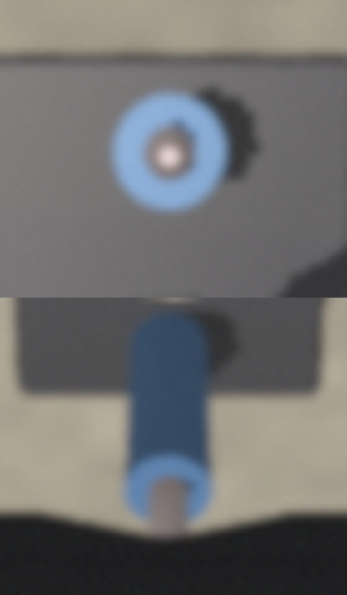

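```bash
cat >> h.py <<'E'
def wcam(pos,rot,p):
    # wrist camera pose for a given TCP pose, using the present fixed offset
    st=env.state(); T=np.eye(4);T[:3,:3]=R.from_rotvec(st["tcp_rot"]).as_matrix();T[:3,3]=st["tcp_pos"]
    X=np.linalg.inv(T)@p["extrinsics"]; N=np.eye(4);N[:3,:3]=R.from_rotvec(rot).as_matrix();N[:3,3]=pos
    q=dict(p);q["extrinsics"]=N@X;return q
E
python3 - <<'E'
from h import *
p=imaging.camera_params("wrist"); q=wcam([.5062,-.2325,.2131],[.063,1.563,-.069],p)
a=onplane(q,[[319.3,120.6],[319.1,328.9]],.072); print(a, a.mean(0), np.linalg.norm(a[1]-a[0]),np.degrees(np.arctan2(*(a[1]-a[0])[1::-1])))
t=imaging.camera_params("top")
f=800/210; tp=lambda x,y:((x+.5)/f+240-.5,(y+.5)/f+130-.5)
im=cv2.imread("pics/top0.png")
for i,(x,y) in enumerate([(405,130),(400,225)]): cv2.imwrite(f"pics/tp{i}.png",cv2.resize(im[y:y+35,x:x+40],None,fx=10,fy=10,interpolation=2))
cv2.imwrite("pics/tp.png",np.hstack([cv2.imread("pics/tp0.png"),cv2.imread("pics/tp1.png")]))
E
python3 -m crank '[{"delta_pos":[0,0.02,0.01],"angular":[0.002,-0.003,0.001]},{"delta_pos":[0,0,0],"angular":[0,0,0]},{"delta_pos":[0,0,0],"angular":[0,0,0]},{"delta_pos":[0,0,0],"angular":[0,0,0]}]'
python3 - <<'E'
from h import *
p=imaging.camera_params("wrist")
im,d=imaging.read_camera("wrist"); cv2.imwrite("pics/w14.png",im[:,:,::-1]);np.save("pics/w14.npy",cloud(p,d));np.save("pics/w14E.npy",p["extrinsics"])
need([.5405,.143,.20],np.radians(74.2))
E
```

```text
[[ 0.44199017 -0.22679055  0.072     ]
 [ 0.69110969 -0.24788376  0.072     ]] [ 0.56654993 -0.23733716  0.072     ] 0.25001092475070164 -4.839750379739764
time_s: 21.25
tcp_pos: [0.5397, 0.1385, 0.2073]
tcp_rot: [0.217, 1.562, -0.221]
wrist_force: [-0.1, -0.6, 0.4]
gripper_width: 0.0514
t 21.3 pos [0.5399 0.1385 0.2076] jaw deg 73.98 toolx [-0.002 -0.002 -1.   ] w 0.0511 F [ 0.6 -0.2 -0.1]
 turn(now frame) [-0.0038 -0.0011  0.0021]  shift in now frame [ 0.0076  0.0045 -0.0007]  in goal frame [ 0.0076  0.0045 -0.0007]
```

View pics/w14.png

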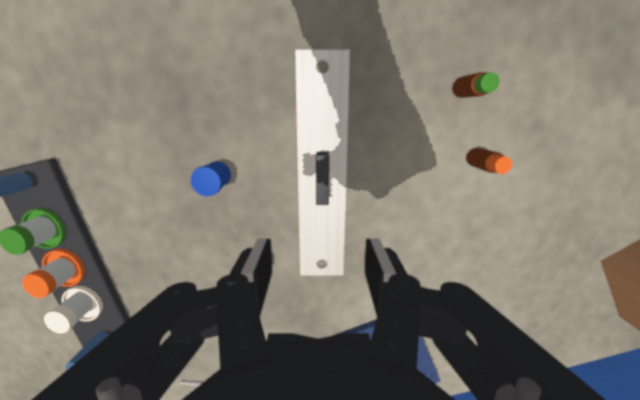

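View pics/tp.png

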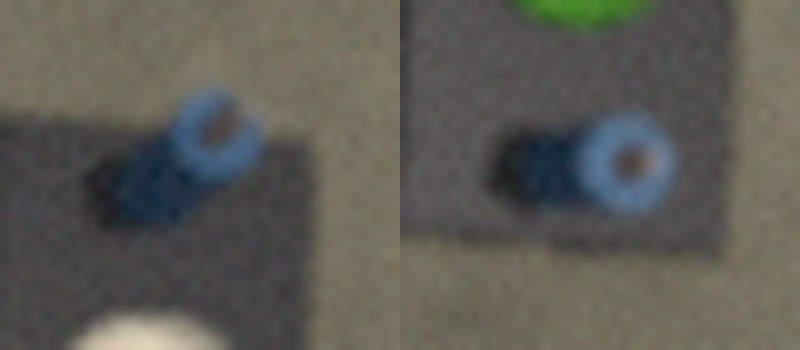

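```bash
python3 - <<'E'
from h import *
im=cv2.imread("pics/w14.png")
L=[cv2.resize(im[y:y+50,x:x+50],None,fx=8,fy=8,interpolation=2) for x,y in [(297,42),(297,240)]]
cv2.imwrite("pics/w14h.png",np.hstack(L))
cv2.imwrite("pics/w14g.png",cv2.resize(im[140:220,280:360],None,fx=7,fy=7,interpolation=2))
P=np.load("pics/w14.npy"); 
for v in (155,160,175,185,195,203,206): print(v,P[v,323].round(4))
E
```

```text
155 [0.5147 0.1505 0.0343]
160 [0.5198 0.149  0.036 ]
175 [0.5365 0.1443 0.0351]
185 [0.5478 0.1411 0.0352]
195 [0.5594 0.1379 0.0352]
203 [0.5687 0.1352 0.0356]
206 [0.5822 0.1319 0.0055]
```

View pics/w14h.png

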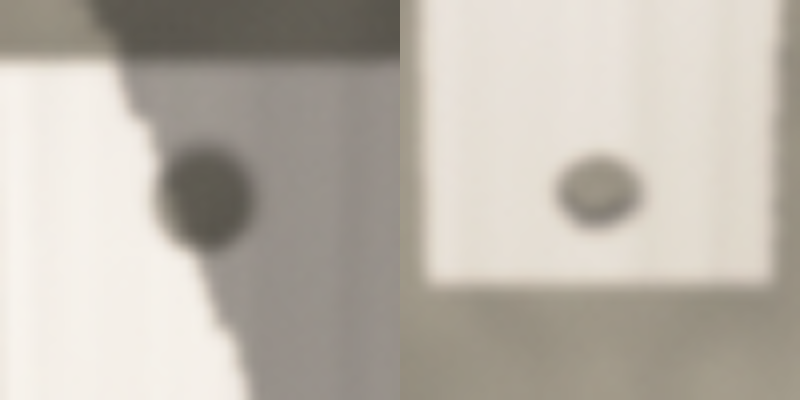

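View pics/w14g.png

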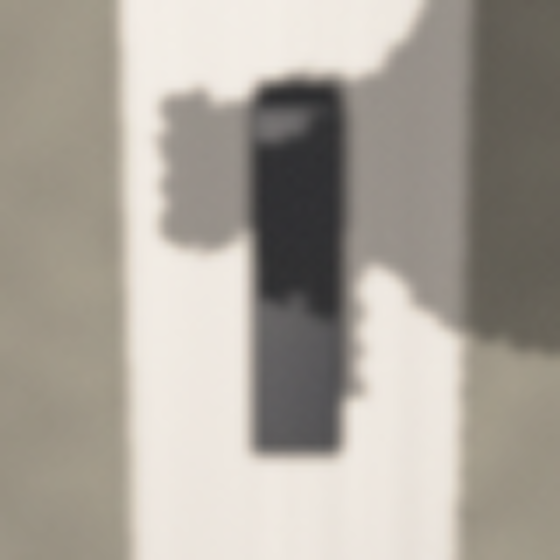

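```bash
python3 - <<'E'
from h import *
p=imaging.camera_params("wrist"); p["extrinsics"]=np.load("pics/w14E.npy")
a=onplane(p,[[322.1,66.5],[321.2,263.3]],.006); print(a, a.mean(0), np.linalg.norm(a[1]-a[0]),np.degrees(np.arctan2(*(a[1]-a[0])[1::-1])))
b=onplane(p,[[322.5,150.5],[322,205]],.036); print(b,b.mean(0),np.linalg.norm(b[1]-b[0]))
c=a.mean(0)
need([c[0],c[1],.012],np.arctan2(*(a[1]-a[0])[1::-1])+np.pi/2)
E
```

```text
[[0.42256971 0.17585642 0.006     ]
 [0.66150071 0.10692239 0.006     ]] [0.54203521 0.14138941 0.006     ] 0.2486763386750415 -16.09338965061538
[[0.50947439 0.15136464 0.036     ]
 [0.57057758 0.13348472 0.036     ]] [0.54002599 0.14242468 0.036     ] 0.06366546100216726
t 21.3 pos [0.5399 0.1385 0.2076] jaw deg 73.98 toolx [-0.002 -0.002 -1.   ] w 0.0511 F [ 0.6 -0.2 -0.1]
 turn(now frame) [ 0.0014 -0.0011  0.0021]  shift in now frame [0.1956 0.0038 0.0014]  in goal frame [0.1956 0.0033 0.0012]
```

```bash
python3 -m crank '[{"delta_pos":[0.03,0.002,0.001],"angular":[0,0,0.001]},{"delta_pos":[0.045,0.001,0],"angular":[0,0,0]},{"delta_pos":[0.045,0,0],"angular":[0,0,0]},{"delta_pos":[0.03,0,0],"angular":[0,0,0]},{"delta_pos":[0.02,0,0],"angular":[0,0,0]},{"delta_pos":[0.014,0,0],"angular":[0,0,0]},{"delta_pos":[0.006,0,0],"angular":[0,0,0]},{"delta_pos":[0,0,0],"angular":[0,0,0]},{"delta_pos":[0,0,0],"angular":[0,0,0]}]'
python3 - <<'E'
from h import *
need([.542,.1414,.012],np.radians(73.9))
E
```

```text
time_s: 22.2
tcp_pos: [0.5433, 0.1427, 0.0191]
tcp_rot: [0.219, 1.558, -0.217]
wrist_force: [0.8, -0.5, 1.0]
gripper_width: 0.051
t 22.2 pos [0.5433 0.1427 0.0191] jaw deg 74.07 toolx [ 0.002  0.001 -1.   ] w 0.051 F [ 0.8 -0.5  1. ]
 turn(now frame) [ 0.0029  0.0016 -0.0012]  shift in now frame [ 0.0071 -0.0016 -0.0009]  in goal frame [ 0.0071 -0.0016 -0.0009]
```

```bash
python3 -m crank '[{"delta_pos":[0.005,-0.001,-0.001],"angular":[0.002,0.001,-0.001]},{"delta_pos":[0.002,0,0],"angular":[0,0,0]},{"delta_pos":[0,0,0],"angular":[0,0,0]},{"delta_pos":[0,0,0],"angular":[0,0,0]}]'
python3 - <<'E'
from h import *
need([.542,.1414,.012],np.radians(73.9))
E
python3 -m crank '[{"delta_pos":[0,0,0],"angular":[0,0,0]},{"delta_pos":[0,0,0],"angular":[0,0,0]},{"delta_pos":[0,0,0],"angular":[0,0,0]},{"delta_pos":[0,0,0],"angular":[0,0,0]},{"delta_pos":[0,0,0],"angular":[0,0,0]},{"delta_pos":[0,0,0],"angular":[0,0,0]},{"delta_pos":[0,0,0],"angular":[0,0,0]},{"delta_pos":[0,0,0],"angular":[0,0,0]}]' 0.0 80
python3 - <<'E'
from h import *
need([.542,.1414,.012],np.radians(73.9))
p=imaging.camera_params("wrist");im,d=imaging.read_camera("wrist"); cv2.imwrite("pics/w15.png",im[:,:,::-1])
E
```

```text
time_s: 22.6
tcp_pos: [0.5414, 0.1421, 0.0114]
tcp_rot: [0.219, 1.56, -0.22]
wrist_force: [0.2, -0.0, -0.4]
gripper_width: 0.0515
t 22.6 pos [0.5414 0.1421 0.0114] jaw deg 73.97 toolx [-0.001 -0.    -1.   ] w 0.0515 F [ 0.2 -0.  -0.4]
 turn(now frame) [ 0.0013 -0.0006  0.0004]  shift in now frame [-0.0006 -0.0005  0.0008]  in goal frame [-0.0006 -0.0005  0.0008]
time_s: 23.4
tcp_pos: [0.5415, 0.1421, 0.0115]
tcp_rot: [0.219, 1.56, -0.22]
wrist_force: [-1.0, 0.1, 6.0]
gripper_width: 0.0147
t 23.4 pos [0.5415 0.1421 0.0115] jaw deg 73.97 toolx [-0.001 -0.    -1.   ] w 0.0147 F [-1.   0.1  6. ]
 turn(now frame) [ 0.0012 -0.0006  0.0004]  shift in now frame [-0.0005 -0.0005  0.0007]  in goal frame [-0.0005 -0.0005  0.0007]
```

View pics/w15.png

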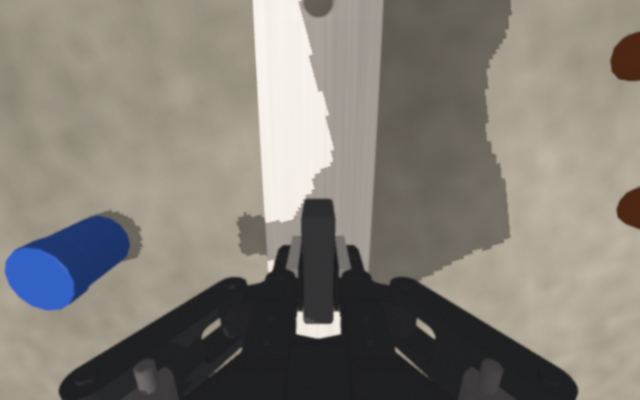

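```bash
python3 -m crank '[{"delta_pos":[-0.01,0,0],"angular":[0,0,0]},{"delta_pos":[-0.02,0,0],"angular":[0,0,0]},{"delta_pos":[-0.03,0,0],"angular":[0,0,0]},{"delta_pos":[-0.035,0,0],"angular":[0,0,0]},{"delta_pos":[-0.035,0,0],"angular":[0,0,0]},{"delta_pos":[-0.025,0,0],"angular":[0,0,0]},{"delta_pos":[-0.01,0,0],"angular":[0,0,0]},{"delta_pos":[0,0,0],"angular":[0,0,0]},{"delta_pos":[0,0,0],"angular":[0,0,0]}]'
python3 - <<'E'
from h import *
need([.5665,-.2373,.17],np.radians(85.16))
p=imaging.camera_params("wrist");im,d=imaging.read_camera("wrist"); cv2.imwrite("pics/w16.png",im[:,:,::-1])
np.save("pics/w16.npy",cloud(p,d)); np.save("pics/w16E.npy",p["extrinsics"])
E
```

```text
time_s: 24.35
tcp_pos: [0.5405, 0.1418, 0.175]
tcp_rot: [0.219, 1.563, -0.221]
wrist_force: [-0.7, 0.4, -2.3]
gripper_width: 0.0144
t 24.35 pos [0.5405 0.1418 0.175 ] jaw deg 73.97 toolx [-0.003 -0.001 -1.   ] w 0.0144 F [-0.7  0.4 -2.3]
 turn(now frame) [-0.1953 -0.0029  0.0015]  shift in now frame [ 0.0053 -0.3572  0.1297]  in goal frame [ 0.005  -0.3756  0.0579]
```

View pics/w16.png

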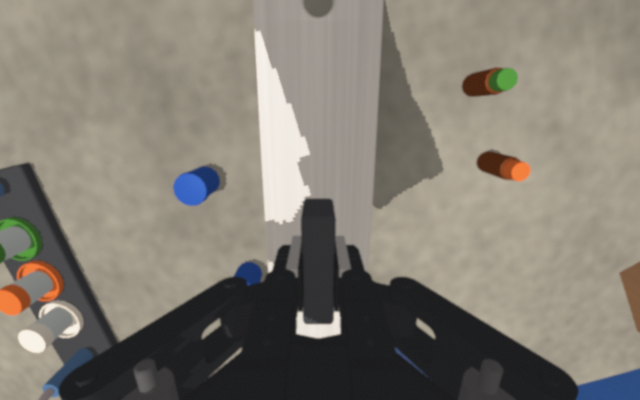

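```bash
python3 - <<'E'
from h import *
p=imaging.camera_params("wrist"); p["extrinsics"]=np.load("pics/w16E.npy"); P=np.load("pics/w16.npy")
st=env.state();T=R.from_rotvec(st["tcp_rot"]).as_matrix();o=st["tcp_pos"]
loc=lambda q:((q-o)@T).round(4)
for v,u in [(20,290),(20,350),(60,300),(100,300),(150,340),(190,290),(230,340),(210,318),(260,318),(310,318)]: print(v,u,loc(P[v,u]))
im=cv2.imread("pics/w16.png"); cv2.imwrite("pics/w16h.png",cv2.resize(im[0:40,250:390],None,fx=5,fy=5,interpolation=2))
cv2.imwrite("pics/w16g.png",cv2.resize(im[185:345,260:380],None,fx=3.6,fy=3.6,interpolation=2))
E
```

```text
20 290 [ 0.0053 -0.0132 -0.1152]
20 350 [ 0.0072  0.0149 -0.1157]
60 300 [ 0.0066 -0.0089 -0.0981]
100 300 [ 0.0053 -0.0092 -0.0795]
150 340 [ 0.0071  0.0114 -0.0544]
190 290 [ 0.0057 -0.0155 -0.0329]
230 340 [ 0.0048  0.0122 -0.0096]
210 318 [-0.0156 -0.0003 -0.0289]
260 318 [-0.0248 -0.0003 -0.0073]
310 318 [-0.0241 -0.0003  0.0217]
```

View pics/w16h.png

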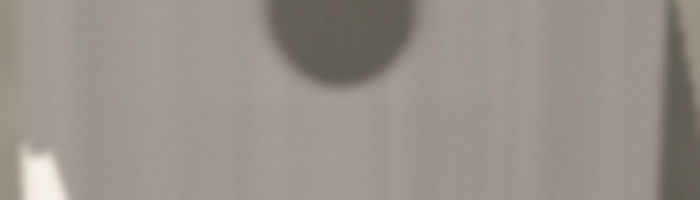

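View pics/w16g.png

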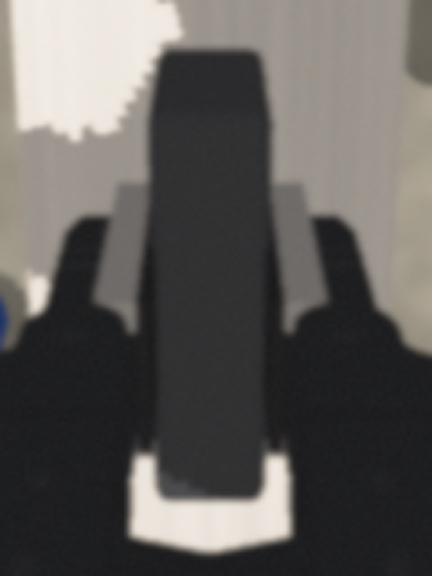

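```bash
python3 - <<'E'
from h import *
p=imaging.camera_params("wrist"); p["extrinsics"]=np.load("pics/w16E.npy")
st=env.state();T=R.from_rotvec(st["tcp_rot"]).as_matrix();o=st["tcp_pos"]
loc=lambda q:((q-o)@T).round(4)
z=o[2]-.006
print("hole near edge",loc(onplane(p,[[317.7,16.7]],z)),"hole chord row0",loc(onplane(p,[[303.1,0],[332.3,0]],z)))
print("plate edges row 38",loc(onplane(p,[[253.6,38],[381.5,38]],z)))
print("block", loc(onplane(p,[[318,216.9],[318,323]],o[2]+.024)), "base near", loc(onplane(p,[[318,199]],z)))
E
```

```text
hole near edge [[ 0.0064 -0.0003 -0.1168]] hole chord row0 [[ 0.0065 -0.0071 -0.1238]
 [ 0.0064  0.0064 -0.1238]]
plate edges row 38 [[ 0.0064 -0.0309 -0.1079]
 [ 0.0063  0.03   -0.1078]]
block [[-0.0239 -0.0002 -0.0286]
 [-0.0241 -0.0003  0.0297]] base near [[ 0.0061 -0.0003 -0.0276]]
```

```bash
python3 - <<'E'
from h import *
need([.61,-.06,.20],np.radians(85.16))
E
python3 -m crank '[{"delta_pos":[-0.005,0,0],"angular":[-0.05,-0.001,0]},{"delta_pos":[-0.005,0,0],"angular":[-0.05,-0.001,0]},{"delta_pos":[-0.005,0,0],"angular":[-0.05,-0.001,0]},{"delta_pos":[-0.005,-0.01,0.004],"angular":[-0.045,0,0]},{"delta_pos":[-0.005,-0.025,0.011],"angular":[0,0,0]},{"delta_pos":[0,-0.035,0.015],"angular":[0,0,0]},{"delta_pos":[0,-0.035,0.015],"angular":[0,0,0]},{"delta_pos":[0,-0.035,0.015],"angular":[0,0,0]},{"delta_pos":[0,-0.035,0.015],"angular":[0,0,0]},{"delta_pos":[0,-0.02,0.01],"angular":[0,0,0]}]'
python3 -m crank '[{"delta_pos":[0,0,0],"angular":[0,0,0]},{"delta_pos":[0,0,0],"angular":[0,0,0]},{"delta_pos":[0,0,0],"angular":[0,0,0]},{"delta_pos":[0,0,0],"angular":[0,0,0]}]'
python3 - <<'E'
from h import *
need([.61,-.06,.20],np.radians(85.16))
p=imaging.camera_params("wrist");im,d=imaging.read_camera("wrist"); cv2.imwrite("pics/w17.png",im[:,:,::-1])
np.save("pics/w17.npy",cloud(p,d)); np.save("pics/w17E.npy",p["extrinsics"])
E
```

```text
t 24.4 pos [0.5403 0.1418 0.1746] jaw deg 73.97 toolx [-0.004 -0.001 -1.   ] w 0.0147 F [-0.4  0.5 -2.2]
 turn(now frame) [-0.1953 -0.0037  0.0019]  shift in now frame [-0.0254 -0.1747  0.1227]  in goal frame [-0.0254 -0.1952  0.0865]
time_s: 25.4
tcp_pos: [0.6085, -0.0641, 0.1994]
tcp_rot: [0.067, 1.571, -0.072]
wrist_force: [0.5, -0.5, -2.9]
gripper_width: 0.0145
time_s: 25.8
tcp_pos: [0.6087, -0.0577, 0.201]
tcp_rot: [0.065, 1.569, -0.065]
wrist_force: [-0.3, -0.7, -2.6]
gripper_width: 0.0145
t 25.8 pos [ 0.6087 -0.0577  0.201 ] jaw deg 85.28 toolx [ 0.001  0.    -1.   ] w 0.0145 F [-0.3 -0.7 -2.6]
 turn(now frame) [ 0.0021  0.0008 -0.0001]  shift in now frame [ 0.001  -0.0022  0.0015]  in goal frame [ 0.001  -0.0022  0.0015]
```

View pics/w17.png

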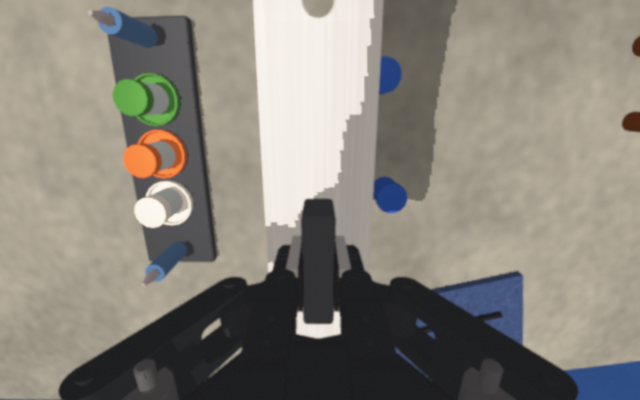

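Both posts and all three seated jars are visible, and the arm is at rest. I'll zoom on the posts.

```bash
python3 - <<'E'
from h import *
im=cv2.imread("pics/w17.png")
cv2.imwrite("pics/w17p.png",np.hstack([cv2.resize(im[y:y+50,x:x+50],None,fx=8,fy=8,interpolation=2) for x,y in [(85,0),(135,240)]]))
E
```

```text
(no output)
```

View pics/w17p.png

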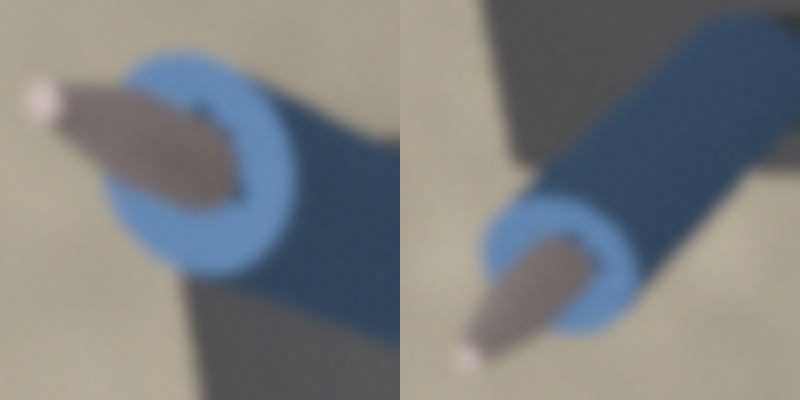

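```bash
python3 - <<'E'
from h import *
p=imaging.camera_params("wrist"); p["extrinsics"]=np.load("pics/w17E.npy")
for z,uv in [(.072,[[109.6,19.9],[154.6,272.5]]),(.094,[[89.8,12.1],[142.9,284.1]])]:
    a=onplane(p,uv,z); yaw=np.arctan2(*(a[1]-a[0])[1::-1]); print(z,a.round(4), a.mean(0).round(4), np.linalg.norm(a[1]-a[0]).round(4),np.degrees(yaw).round(2))
st=env.state();T=R.from_rotvec(st["tcp_rot"]).as_matrix();o=st["tcp_pos"]
print("hole edge",((onplane(p,[[318,17]],o[2]-.006)-o)@T).round(4))
E
```

```text
0.072 [[ 0.4414 -0.2264  0.072 ]
 [ 0.69   -0.2482  0.072 ]] [ 0.5657 -0.2373  0.072 ] 0.2495 -5.01
0.094 [[ 0.4414 -0.2272  0.094 ]
 [ 0.6901 -0.2486  0.094 ]] [ 0.5658 -0.2379  0.094 ] 0.2496 -4.92
hole edge [[ 0.0058 -0.0002 -0.1169]]
```

The post tops and the pin tips agree: the tray centre is (0.566, -0.2375) with yaw -4.9°. I'll move above it.

```bash
python3 - <<'E'
from h import *
need([.565,-.2374,.14],np.radians(85.1))
E
python3 -m crank '[{"delta_pos":[0.01,-0.015,-0.005],"angular":[0.003,0.001,0]},{"delta_pos":[0.01,-0.025,-0.008],"angular":[0,0,0]},{"delta_pos":[0.01,-0.03,-0.01],"angular":[0,0,0]},{"delta_pos":[0.01,-0.03,-0.01],"angular":[0,0,0]},{"delta_pos":[0.01,-0.03,-0.01],"angular":[0,0,0]},{"delta_pos":[0.01,-0.025,-0.008],"angular":[0,0,0]},{"delta_pos":[0,-0.015,-0.005],"angular":[0,0,0]},{"delta_pos":[0,-0.006,-0.002],"angular":[0,0,0]},{"delta_pos":[0,0,0],"angular":[0,0,0]},{"delta_pos":[0,0,0],"angular":[0,0,0]}]'
python3 -m crank '[{"delta_pos":[0,0,0],"angular":[0,0,0]},{"delta_pos":[0,0,0],"angular":[0,0,0]}]'
python3 - <<'E'
from h import *
need([.565,-.2374,.115],np.radians(85.1))
E
```

```text
t 25.85 pos [ 0.6088 -0.0579  0.2013] jaw deg 85.27 toolx [ 0.001 -0.    -1.   ] w 0.0149 F [ 1.   0.8 -3. ]
 turn(now frame) [0.0029 0.0013 0.0001]  shift in now frame [ 0.0612 -0.1825 -0.029 ]  in goal frame [ 0.0613 -0.1826 -0.0284]
time_s: 26.85
tcp_pos: [0.5372, -0.2283, 0.1421]
tcp_rot: [0.068, 1.567, -0.067]
wrist_force: [-0.2, 0.3, -3.0]
gripper_width: 0.0144
time_s: 27.05
tcp_pos: [0.5368, -0.2285, 0.1419]
tcp_rot: [0.067, 1.568, -0.068]
wrist_force: [-0.6, 0.2, -3.0]
gripper_width: 0.0147
t 27.05 pos [ 0.5368 -0.2285  0.1419] jaw deg 85.1 toolx [ 0.002 -0.    -1.   ] w 0.0147 F [-0.6  0.2 -3. ]
 turn(now frame) [-0.0001  0.0018  0.0003]  shift in now frame [ 0.0269 -0.0065  0.0288]  in goal frame [ 0.0269 -0.0065  0.0288]
```

```bash
python3 -m crank '[{"delta_pos":[0,-0.002,0.007],"angular":[0,0.002,0]},{"delta_pos":[0,-0.002,0.009],"angular":[0,0,0]},{"delta_pos":[0,-0.002,0.009],"angular":[0,0,0]},{"delta_pos":[0,0,0.004],"angular":[0,0,0]},{"delta_pos":[0,0,0],"angular":[0,0,0]},{"delta_pos":[0,0,0],"angular":[0,0,0]},{"delta_pos":[0,0,0],"angular":[0,0,0]}]'
python3 - <<'E'
from h import *
need([.565,-.2374,.115],np.radians(85.1))
for n in ["wrist","top","scene"]:
    im,d=imaging.read_camera(n); cv2.imwrite(f"pics/{n}18.png",im[:,:,::-1])
s=cv2.imread("pics/scene18.png")[120:300,120:260]; t=cv2.imread("pics/top18.png")[120:270,360:480]
cv2.imwrite("pics/c18.png",np.hstack([cv2.resize(s,(420,540),interpolation=2),cv2.resize(t,(380,540),interpolation=2)]))
E
```

```text
time_s: 27.75
tcp_pos: [0.564, -0.2383, 0.1415]
tcp_rot: [0.069, 1.571, -0.069]
wrist_force: [-1.2, 0.4, -2.4]
gripper_width: 0.0142
t 27.75 pos [ 0.564  -0.2383  0.1415] jaw deg 84.96 toolx [-0.002 -0.    -1.   ] w 0.0142 F [-1.2  0.4 -2.4]
 turn(now frame) [-0.0024 -0.0017  0.0006]  shift in now frame [0.0265 0.001  0.001 ]  in goal frame [0.0265 0.001  0.001 ]
```

View pics/c18.png

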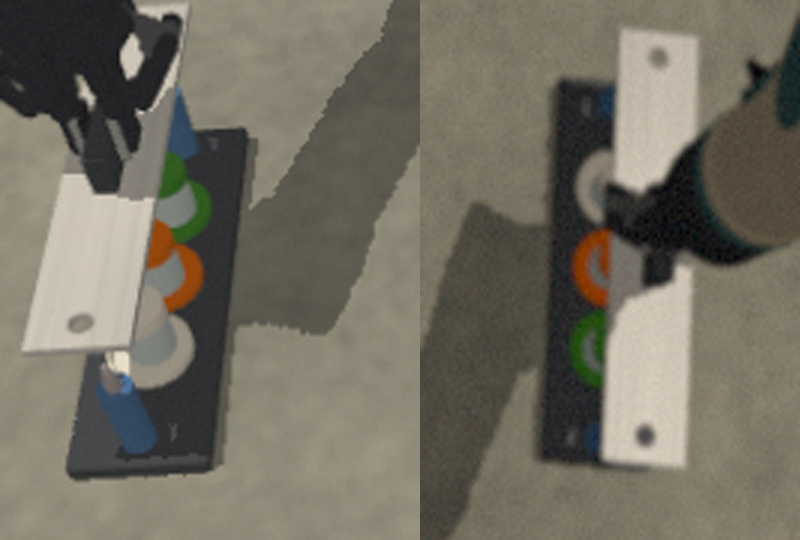

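View pics/wrist18.png

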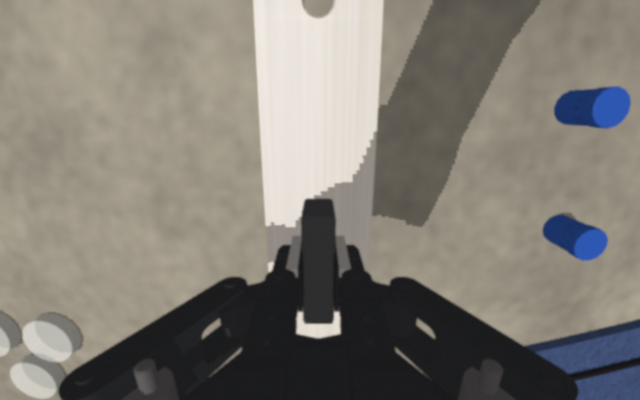

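```bash
python3 - <<'E'
from h import *
t=imaging.camera_params("top")
h=onplane(t,[[434.75,135.7],[430.6,240.4]],.1355); q=onplane(t,[[426.2,142.9],[422.4,240.7]],.072)
for a in (h,q): print(a.round(4),a.mean(0).round(4),np.linalg.norm(a[0]-a[1]).round(4),np.degrees(np.arctan2(*(a[0]-a[1])[1::-1])).round(2))
s=imaging.camera_params("scene")
# scene hole+ : crop(80,323)/3+ (120,120)
print(onplane(s,[[120+80/3-.3,120+323/3-.3]],.1355).round(4))
need([.565,-.2374,.115],np.radians(85.1))
E
```

```text
[[ 0.6872 -0.2482  0.1355]
 [ 0.4385 -0.2264  0.1355]] [ 0.5629 -0.2373  0.1355] 0.2496 -5.0
[[ 0.688  -0.2465  0.072 ]
 [ 0.4396 -0.226   0.072 ]] [ 0.5638 -0.2363  0.072 ] 0.2492 -4.72
[[ 0.6898 -0.248   0.1355]]
t 27.9 pos [ 0.5641 -0.2383  0.1416] jaw deg 84.96 toolx [-0.001 -0.001 -1.   ] w 0.0149 F [-0.8 -0.3 -2.7]
 turn(now frame) [-0.0024 -0.0012  0.0007]  shift in now frame [0.0266 0.001  0.0008]  in goal frame [0.0266 0.001  0.0008]
```

The top and wrist cameras agree that the remaining offset is about +1 mm in x and +1 mm in y. I'll correct it and descend.

```bash
python3 -m crank '[{"delta_pos":[0.008,0.001,0.001],"angular":[-0.002,-0.001,0.001]},{"delta_pos":[0.01,0,0],"angular":[0,0,0]},{"delta_pos":[0.008,0,0],"angular":[0,0,0]},{"delta_pos":[0.004,0,0],"angular":[0,0,0]},{"delta_pos":[0,0,0],"angular":[0,0,0]},{"delta_pos":[0,0,0],"angular":[0,0,0]},{"delta_pos":[0,0,0],"angular":[0,0,0]}]'
python3 - <<'E'
from h import *
need([.565,-.2374,.084],np.radians(85.1))
E
```

```text
time_s: 28.6
tcp_pos: [0.5658, -0.2376, 0.1119]
tcp_rot: [0.067, 1.569, -0.067]
wrist_force: [0.1, -0.1, -3.1]
gripper_width: 0.0146
t 28.6 pos [ 0.5658 -0.2376  0.1119] jaw deg 85.08 toolx [ 0.001  0.    -1.   ] w 0.0146 F [ 0.1 -0.1 -3.1]
 turn(now frame) [-0.0003  0.0008 -0.0001]  shift in now frame [ 0.0279  0.0001 -0.0009]  in goal frame [ 0.0279  0.0001 -0.0008]
```

```bash
python3 -m crank '[{"delta_pos":[0.004,0,-0.0005],"angular":[0,0.0005,0]},{"delta_pos":[0.004,0,0],"angular":[0,0,0]},{"delta_pos":[0.004,0,0],"angular":[0,0,0]},{"delta_pos":[0,0,0],"angular":[0,0,0]},{"delta_pos":[0,0,0],"angular":[0,0,0]}]'
```

```text
time_s: 29.1
tcp_pos: [0.5649, -0.2374, 0.0993]
tcp_rot: [0.068, 1.571, -0.067]
wrist_force: [0.7, 1.4, -3.0]
gripper_width: 0.0147
```

```bash
python3 -m crank '[{"delta_pos":[0.003,0,0],"angular":[0,0,0]},{"delta_pos":[0.003,0,0],"angular":[0,0,0]},{"delta_pos":[0.003,0,0],"angular":[0,0,0]},{"delta_pos":[0,0,0],"angular":[0,0,0]},{"delta_pos":[0,0,0],"angular":[0,0,0]}]'
python3 -m crank '[{"delta_pos":[0.003,0,0],"angular":[0,0,0]},{"delta_pos":[0.001,0,0],"angular":[0,0,0]},{"delta_pos":[0,0,0],"angular":[0,0,0]},{"delta_pos":[0,0,0],"angular":[0,0,0]}]'
python3 - <<'E'
from h import *
need([.565,-.2374,.084],np.radians(85.1))
im,d=imaging.read_camera("scene"); cv2.imwrite("pics/s19.png",cv2.resize(im[120:300,110:270,::-1],None,fx=3.3,fy=3.3,interpolation=2))
E
```

```text
time_s: 29.6
tcp_pos: [0.5649, -0.2374, 0.0904]
tcp_rot: [0.068, 1.57, -0.067]
wrist_force: [-0.3, -0.5, -3.9]
gripper_width: 0.0141
time_s: 30.0
tcp_pos: [0.565, -0.2373, 0.0866]
tcp_rot: [0.068, 1.57, -0.067]
wrist_force: [-0.0, -0.3, -3.4]
gripper_width: 0.0145
t 30.0 pos [ 0.565  -0.2373  0.0866] jaw deg 85.09 toolx [-0.  0. -1.] w 0.0145 F [-0.  -0.3 -3.4]
 turn(now frame) [-0.0002 -0.0004 -0.0003]  shift in now frame [ 0.0026 -0.0001 -0.    ]  in goal frame [ 0.0026 -0.0001 -0.    ]
```

View pics/s19.png

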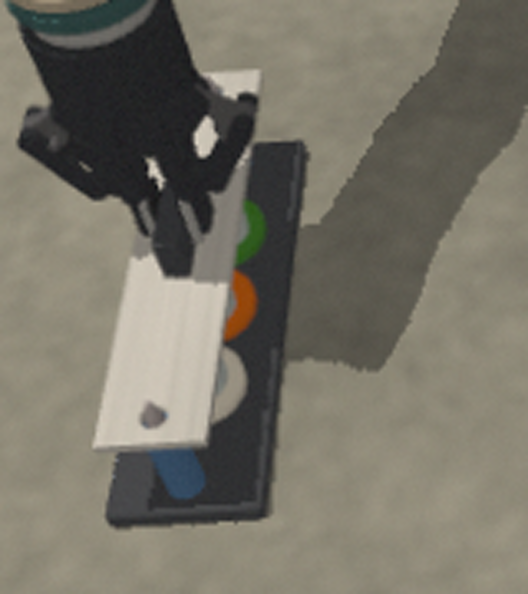

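The pin is through the near hole at (152,413) and the forces are clean. I'll lower the rest of the way until contact.

```bash
python3 -m crank '[{"delta_pos":[0.0015,0,0],"angular":[0,0,0]},{"delta_pos":[0.0015,0,0],"angular":[0,0,0]},{"delta_pos":[0,0,0],"angular":[0,0,0]},{"delta_pos":[0,0,0],"angular":[0,0,0]}]'
python3 -m crank '[{"delta_pos":[0.001,0,0],"angular":[0,0,0]},{"delta_pos":[0,0,0],"angular":[0,0,0]},{"delta_pos":[0,0,0],"angular":[0,0,0]}]'
```

```text
time_s: 30.45
tcp_pos: [0.5651, -0.2374, 0.0836]
tcp_rot: [0.068, 1.57, -0.067]
wrist_force: [0.2, 0.3, -1.9]
gripper_width: 0.0144
time_s: 30.75
tcp_pos: [0.5651, -0.2374, 0.0836]
tcp_rot: [0.068, 1.57, -0.067]
wrist_force: [-2.2, 0.1, 4.3]
gripper_width: 0.0142
```

The plate is home at TCP z = 0.0836, as predicted. I'll release and rise.

```bash
python3 -m crank '[{"delta_pos":[0,0,0],"angular":[0,0,0]},{"delta_pos":[0,0,0],"angular":[0,0,0]},{"delta_pos":[0,0,0],"angular":[0,0,0]},{"delta_pos":[0,0,0],"angular":[0,0,0]},{"delta_pos":[0,0,0],"angular":[0,0,0]},{"delta_pos":[-0.01,0,0],"angular":[0,0,0]},{"delta_pos":[-0.02,0,0],"angular":[0,0,0]},{"delta_pos":[-0.03,0,0],"angular":[0,0,0]},{"delta_pos":[-0.04,0,0],"angular":[0,0,0]},{"delta_pos":[-0.03,0,0],"angular":[0,0,0]}]' 0.55 30
python3 -m crank '[{"delta_pos":[0,0,-0.03],"angular":[0,0,0]},{"delta_pos":[0,0,-0.03],"angular":[0,0,0]},{"delta_pos":[0,0,-0.03],"angular":[0,0,0]},{"delta_pos":[0,0,0],"angular":[0,0,0]},{"delta_pos":[0,0,0],"angular":[0,0,0]},{"delta_pos":[0,0,0],"angular":[0,0,0]}]'
python3 - <<'E'
from h import *
need([.565,-.2374,.084],np.radians(85.1))
for n in ["wrist","top","scene"]:
    p=imaging.camera_params(n);im,d=imaging.read_camera(n); cv2.imwrite(f"pics/{n}20.png",im[:,:,::-1]); np.save(f"pics/{n}20.npy",cloud(p,d))
s=cv2.imread("pics/scene20.png")[120:300,120:260]; t=cv2.imread("pics/top20.png")[120:270,360:480]
cv2.imwrite("pics/c20.png",np.hstack([cv2.resize(s,(420,540),interpolation=2),cv2.resize(t,(380,540),interpolation=2)]))
E
```

```text
time_s: 31.75
tcp_pos: [0.5657, -0.2377, 0.2156]
tcp_rot: [0.067, 1.568, -0.068]
wrist_force: [0.8, 0.8, -0.2]
gripper_width: 0.0469
time_s: 32.35
tcp_pos: [0.4769, -0.2298, 0.2132]
tcp_rot: [0.067, 1.568, -0.067]
wrist_force: [0.0, -0.3, 0.1]
gripper_width: 0.0469
t 32.35 pos [ 0.4769 -0.2298  0.2132] jaw deg 85.11 toolx [ 0.002 -0.    -1.   ] w 0.0469 F [ 0.  -0.3  0.1]
 turn(now frame) [0.0003 0.0018 0.0001]  shift in now frame [ 0.1294 -0.      0.0882]  in goal frame [ 0.1292 -0.      0.0884]
```

View pics/c20.png

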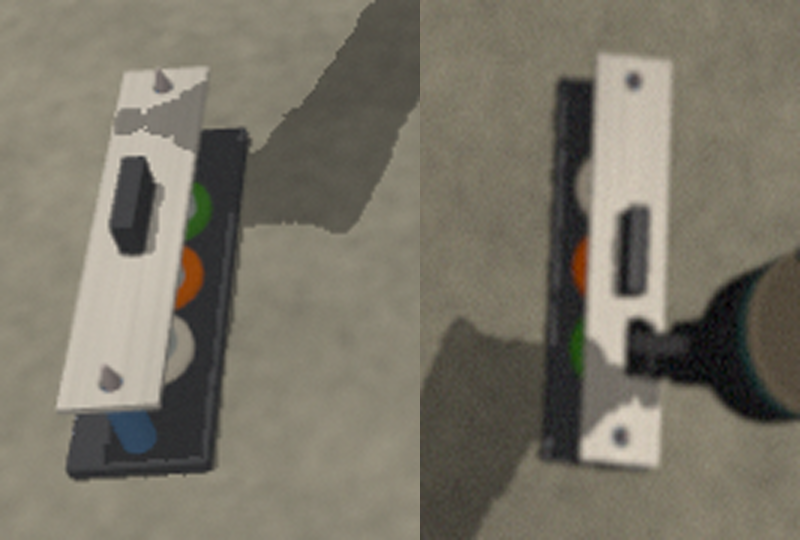

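View pics/wrist20.png

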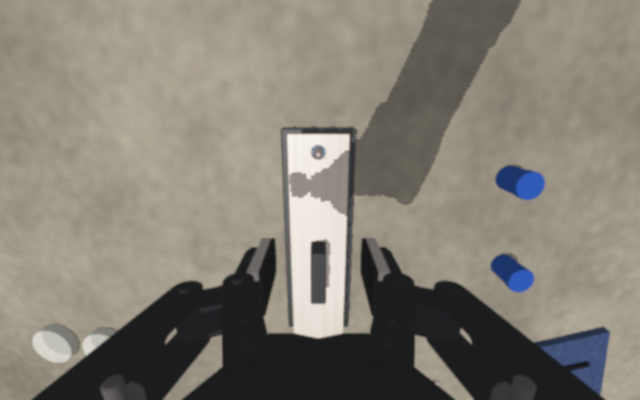

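Both pins come through the holes, and the cover looks level and released. I'll check the cover's height and level from the depth image, and the vials, before handing in.

```bash
python3 - <<'E'
from h import *
for n in ["top","scene"]:
    P=np.load(f"pics/{n}20.npy"); im=cv2.imread(f"pics/{n}20.png"); hsv=cv2.cvtColor(im,cv2.COLOR_BGR2HSV)
    Q=P.reshape(-1,3); m=(abs(Q[:,2]-.078)<.012)&(abs(Q[:,0]-.566)<.14)&(abs(Q[:,1]+.2375)<.025)
    q=Q[m]; A=np.c_[q[:,:2]-[.566,-.2375],np.ones(len(q))]; c=np.linalg.lstsq(A,q[:,2],rcond=None)[0]
    r=abs(q[:,2]-A@c)<.003; c=np.linalg.lstsq(A[r],q[r,2],rcond=None)[0]; print(n,"plane slopes,z",c.round(4),r.sum())
    for nm,mm in {"green":cv2.inRange(hsv,(45,120,50),(75,255,255)),"orange":cv2.inRange(hsv,(5,190,120),(18,255,255))}.items():
        k,l,s,ce=cv2.connectedComponentsWithStats(mm)
        print(n,nm,[(ce[i].round(1),s[i,4]) for i in range(1,k) if s[i,4]>15])
    z={"vial z":1}
print(env.state()["dq"].round(3))
E
```

```text
top plane slopes,z [0.0011 0.0042 0.0785] 1543
top green [(array([409. , 216.3]), np.int32(42)), (array([198.2, 222.4]), np.int32(37))]
top orange [(array([198.8, 188.7]), np.int32(44)), (array([410.4, 194. ]), np.int32(22))]
scene plane slopes,z [-0.0006 -0.0022  0.0776] 2233
scene green [(array([430.6, 140.7]), np.int32(68)), (array([186.2, 190.1]), np.int32(78))]
scene orange [(array([445.9, 168.8]), np.int32(78)), (array([182.9, 212. ]), np.int32(89))]
[-0.001 -0.     0.001  0.008  0.002  0.001  0.002]
```

The cover top sits at 0.078 m, as expected, with a slope under 0.005, and the vials haven't moved. I'm handing in.

```bash
python3 -c "
from plant import env
print(env.job_done())"
```

```text
the job is handed in; nothing more can be done
None
```

The job is handed in at about 32.5 s. The white, orange and green jars stand in the seats of their own colours. The cover is over them with both dowel pins through its holes, released, and the arm is clear.

**Last checks:**
- **Cover:** depth from the two fixed cameras put its top at 77.6 to 78.5 mm (78 mm expected), with a tilt below 0.005 rad. Both pins show through the holes.
- **Vials:** both are within 0.1 px of their first picture.
- **Jars:** the last clear view of all three, just before the cover went on, showed them upright and centred. Afterwards only the edges of the seats were visible.

**What disagreed or went wrong:**
- The scene camera read about 5 mm farther in x than the top and wrist cameras, so I relied on those two, which agreed to about 1 mm at the fit.
- I mistyped one move while carrying the cover, so it stopped 29 mm short of the tray centre and well above the pins. I corrected this before lowering.

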